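Set the stop gauge in the gap of the cap sealer

TASK

Take the one gauge that has a stop collar on its blade out of the wooden rack, lay it flat on the counter and let go, then take it again across the flat of its grip. Slide its blade level, square and centred into the gap between the bottle's cap and the sealing head, gently, until you feel its collar press against the front of the head, and leave it sitting there for the head to be set. Do not knock the bottle or disturb the other things.

Things in the scene. Friction and masses are not known exactly. Their poses are not given: they have to be found in the camera images.
- gauge: Gauge with a stop collar, 0.1 kg: flat aluminium strip 180 mm long, 4 mm thick, grey grip. Starts on its long edge in any of the rack's three slots. x along it from grip to blade tip, y its thickness, z its 34 mm width (up at the start); origin mid-thickness on the lower long edge at the grip's front end. Grip: x -80 to 0, 16 mm thick, z 0 to 34. Both faces are alike; either may lie up.
- gauge_grip (a point): Point in the middle of the grip's width and thickness, at gauge x = -20 mm, where the gauge balances; axes as the gauge. Laid on a face it lies level on grip and collar, the strip's middle 8 mm above the counter. Put down on its long edge it stays standing until pushed over sideways near its top (about 16 mm).
- gauge_stop (a point): Middle of the front face of the stop collar: gauge x = 40 mm, mid-width (z = 17), mid-thickness; axes as the gauge. The collar is a steel bar 34 mm wide, 16 mm thick and 8 mm long (x 32 to 40), too thick for the gap. From grip to collar the strip is 34 mm wide and 4 mm thick. In the gap, let go, the gauge droops a few degrees and stays.
- gauge_tip (a point): Middle of the end of the blade: gauge x = 100 mm, 60 mm ahead of the collar's front; axes as the gauge. The blade is 22 mm wide (z 6 to 28) and 4 mm thick, its last 8 mm thinned to 2.4 mm.
- rack: Fixed pale wooden rack: board 110 (x, -60 to 50) x 164 (y) x 12 mm, and a comb bar at x -12 to 8, top 34 mm above the counter, with three 6 mm slots at y = -50, 0, 50. Gauges stand on the board, strip in a slot, origin at rack x = -15 mm, blades to +x; lift straight up over 25 mm to clear. Origin on the counter, z up.
- sealer: Fixed bench-top cap sealer. Origin on the counter under the bottle's axis, z up, x from its open front to its columns: the way the gauge goes in. Steel base plate 12 mm thick, 180 mm wide, x -55 to 365; a white ring, top 24 mm above the counter, round the bottle's foot; two columns at x = 105, 305 mm high with the handwheel; white cabinet 170 mm high from x = 130 on.
- sealing_head: White head of the sealer, a fixed hard block 100 (x) x 90 (y) x 52 mm high over the bottle. Origin at its lower front edge, mid-width, 134 mm above the counter; x as the sealer's x, z up. Front face: plane x = 0; flat underside: plane z = 0. Bottle axis at x = 30; cap top at z = -6 over x 6 to 54: the gap is 6 mm high. Only the push tells that the collar has met the face.
- bottle: Dark blue bottle with blue screw cap, 0.22 kg, loose on the sealer's base plate under the head, 62 mm across, 116 mm tall, cap 48 mm across; origin under its centre. Its cap's flat top is the lower side of the gap.
- gauge_short: A second gauge of the same make standing in the rack: the same grip, but its plain strip keeps its full 34 mm width to the end and stops 60 mm ahead of its origin (140 mm overall). No collar. Leave it. Origin and axes as for the gauge.
- gauge_long: A third gauge in the rack: the same grip, a plain 34 mm wide strip that ends 125 mm ahead of its origin (205 mm overall). No collar. Leave it. Origin and axes as for the gauge.
- blue_a: Dark blue bottle with a blue screw cap, 62 mm across, 116 mm tall, standing on the counter; origin under its centre. Leave it.
- spray: Slim dark blue spray bottle, 42 mm across, 126 mm tall; origin under its centre. Leave it.
- amber: Small amber dropper bottle with black cap, 34 mm across, 70 mm tall; origin under its centre. Leave it.
- jar: Low amber cream jar with white lid, 62 mm across, 46 mm tall; origin under its centre. Leave it.
- mortar: White porcelain mortar, an open bowl 100 mm across and 65 mm tall; origin under its centre. Leave it.
Mind the look-alikes: they are no part of the job. What is shaped like the gauge but red is not meant.

How it is judged:
By the outcome, as a careful person would: the job done as asked, in the order asked, and still so for the second after the job is handed in, with the robot touching nothing.
It also fails if it takes over 58 s, if anything falls off the work surface, if the arm or the gripper's body presses on something with over 40 N, if the wrist force passes 120 N, or if a joint passes its speed limit or range.

ROBOT

A 6-joint arm with a two-finger parallel gripper is mounted at the origin on the work surface. World frame = base frame: x ahead of the robot, y to its left, z up, the work surface at z = 0. Lengths are in mm, angles in rad, forces in N, time in s.
With the tool pointing down it reaches from about 275 to 1000 mm from the base axis. Payload 8.4 kg.
Tool frame: the origin (TCP) lies at the centre of the arm's flange, where the gripper is bolted on; the fingertips stand r.tip_extent ahead of it and the grasp point (between the pads) lies 155 mm ahead of it (r.tip_extent is the distance from the TCP to the fingertips, in mm); z points along the fingers, y is the direction in which the jaws open and shut (so a half turn about z gives the same grasp; the last joint's range is limited). The gripper opens to 85 mm and grips with 20 to 120 N. Pads are 22 mm wide; open, the fingers measure 114 mm over their backs; the gripper's body (76 mm by 85 mm) begins 54 mm behind the grasp point. The pads swing forward as they close: fully open they stand 13 mm farther back than shut.
Start: joints at [-1.252, 0.353, 1.633, -0, 1.155, -0.002], TCP at [197.078, -593.119, 404.681] pointing down, gripper open.
Joint ranges: [-2.63, 2.63], [-0.92, 2.1], [0.06, 2.66], [-1.3, 4.44], [0, 2.69], [-3.02, 3.02]. Speed limits (rad/s): [2.22, 2.22, 2.79, 3.14, 3.14, 3.14].

INTERFACE

Orientations are given as [roll, pitch, yaw] about the fixed x, y, z axes, in that order (R = Rz(yaw) Ry(pitch) Rx(roll)).
In Python, from rig import sense, grab_frame, job, r gives the robot as it stands. The module is installed in compiled form; this text tells all that it offers.
- The arm moves only by the shell command python3 -m creep 'ROWS' [FORCE]. ROWS is JSON, a list of rows, each a list of 7 numbers: the turn, a rotation vector about the tool's x, y, z in rad, then the shift along the tool's x, y, z in mm, then the closure, from 0 (fully open) to 1 (shut). In form: [[wx, wy, wz, dx, dy, dz, fingers], ...]. A call has 1 to 10 rows; each row shifts and turns the pose as measured when the row begins, along the tool's axes as they then stand; what a row does not reach is not made up. A row lasts 1/12 s, in which the tool goes at most 41.7 mm and 7.16 degrees, less where a joint would pass 70% of its speed; a pose out of reach is approached as far as the arm can. A call with a gripper value outside its range is refused whole. The fingers move at their own pace and stop on an object; FORCE is the grip in N (left out, the last holds). Time passes only in rows, so rows that do not move let the fingers close. It gives the time, the measured TCP pose, the force and the opening at its end, in the units of the state.
- sense(): the state, without advancing time (a new reading comes with each control period).
- grab_frame(name): name is "side" or "top"; returns a dict with "color" (420x560x3 uint8, red, green, blue), "mtx" (3x3 intrinsics, pixels), "distortion" ([k1, k2, p1, p2, k3] as OpenCV has them; the pictures are not rectified), "T" (4x4, takes a point from camera to world coordinates). Camera axes: x right, y down, z forward; pixel columns grow to the right and rows downward; lengths in mm; the calibration is good to about 2 mm. A picture is of the moment at which its call begins. There is no depth.
- job.sign_off(): hands the job in, once; it reports no verdict.
The state is a dict: "clock": time; "qpos": joint angles; "qvel": joint speeds; "joint_efforts": joint torques, N m; "eef_pos": TCP position; "tcp_rot": TCP orientation; "contact_force": force on the tool from outside, world axes, zero at the start; "wrist_torque": the same for the moment, N m; "opening": opening from 0.0 (shut) to 1.0 (fully open).
Only numpy, scipy, OpenCV 4.12 (cv2) and the standard library are available. Lean on these libraries where they do the work, as an engineer would, in place of code of your own. Each camera call takes 0.05 s, during which the arm holds its last target.

## Working session

There is one attempt and no reset: what is moved stays moved. The work goes in short steps, Python scripts to look and compute and a shell command to move; the robot and the scene stay as the last step left them, time stands still between calls to the robot, and variables do not carry over. Pictures are saved under pics/ and viewed, and the job is handed in when it is done.

```bash
mkdir -p pics; ls
python3 - <<'E'
from rig import sense, grab_frame, r
import cv2,numpy as np
print(sense()); print(r.tip_extent)
for n in("side","top"):
    f=grab_frame(n); cv2.imwrite(f"pics/{n}0.png",f["color"][:,:,::-1]); print(n,f["mtx"].tolist(),f["distortion"],np.round(f["T"],4).tolist())
E
```

```text
pics
{'clock': 0.0, 'qpos': array([-1.25242374e+00,  3.53636724e-01,  1.63412393e+00,  1.53284640e-05,
        1.15516308e+00, -2.38264752e-03]), 'qvel': array([0.00180373, 0.00057255, 0.00238027, 0.00010626, 0.00094836,
       0.00033349]), 'joint_efforts': array([ 2.03686413e-04, -6.05246830e+01, -3.42067766e+01, -4.51139840e-05,
        9.37761128e-03, -1.23111795e-05]), 'eef_pos': array([ 196.9939343 , -592.90475881,  403.97301266]), 'tcp_rot': array([-3.14026161e+00, -1.71866109e-05,  3.20749023e-01]), 'contact_force': array([-0.0481704 , -0.71901714, -0.93221132]), 'wrist_torque': array([-0.05276076, -0.01791727, -0.01419751]), 'opening': 0.9973918662684196}
173.4
side [[503.5619333625545, 0.0, 281.1757634317891], [0.0, 503.5619333625545, 205.21252885943338], [0.0, 0.0, 1.0]] [-0.15403482  0.          0.          0.          0.        ] [[0.9535, -0.1439, 0.265, 105.2568], [-0.3009, -0.5099, 0.8059, -1110.0618], [0.0191, -0.8481, -0.5295, 798.6447], [0.0, 0.0, 0.0, 1.0]]
top [[480.45062525593534, 0.0, 284.10447483722726], [0.0, 480.45062525593534, 210.6837863021268], [0.0, 0.0, 1.0]] [-0.1582786  0.         0.         0.         0.       ] [[-0.0071, -0.9919, 0.1267, 303.6567], [-0.9999, 0.0088, 0.0133, -41.6861], [-0.0143, -0.1266, -0.9919, 1139.3599], [0.0, 0.0, 0.0, 1.0]]
```

View pics/side0.png

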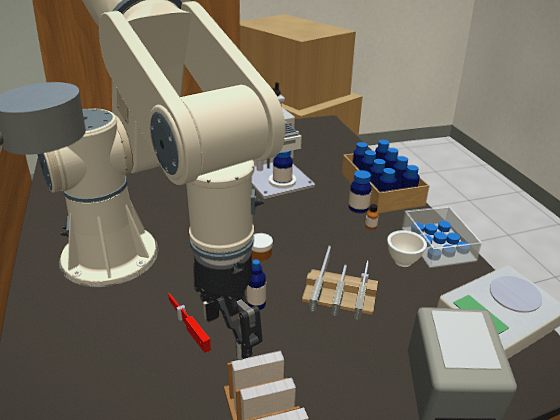

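View pics/top0.png

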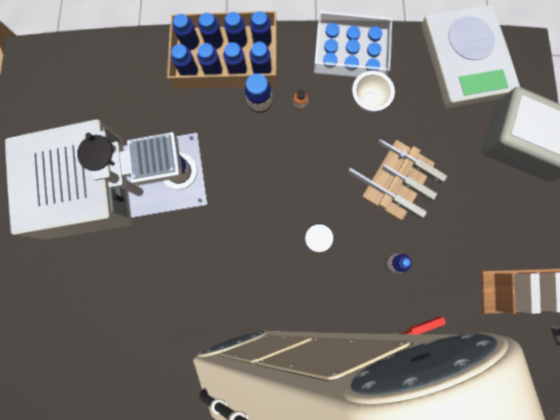

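Run:
```python
import cv2
a=cv2.imread("pics/top0.png")[125:230,340:455]; b=cv2.imread("pics/side0.png")[235:320,295:390]
cv2.imwrite("pics/c1.png",cv2.resize(a,None,fx=5,fy=5,interpolation=cv2.INTER_CUBIC))
cv2.imwrite("pics/c2.png",cv2.resize(b,None,fx=6,fy=6,interpolation=cv2.INTER_CUBIC))
a=cv2.imread("pics/top0.png")[115:225,90:215]
cv2.imwrite("pics/c3.png",cv2.resize(a,None,fx=5,fy=5,interpolation=cv2.INTER_CUBIC))
b=cv2.imread("pics/side0.png")[80:205,240:325]
cv2.imwrite("pics/c4.png",cv2.resize(b,None,fx=4.5,fy=4.5,interpolation=cv2.INTER_CUBIC))
```

```text
(no output)
```

View pics/c1.png

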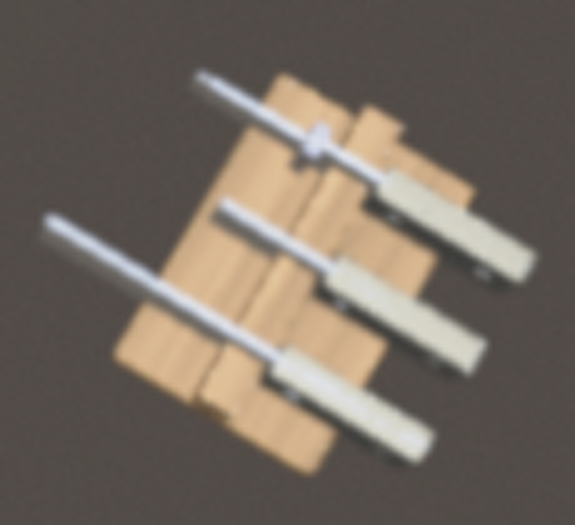

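View pics/c2.png

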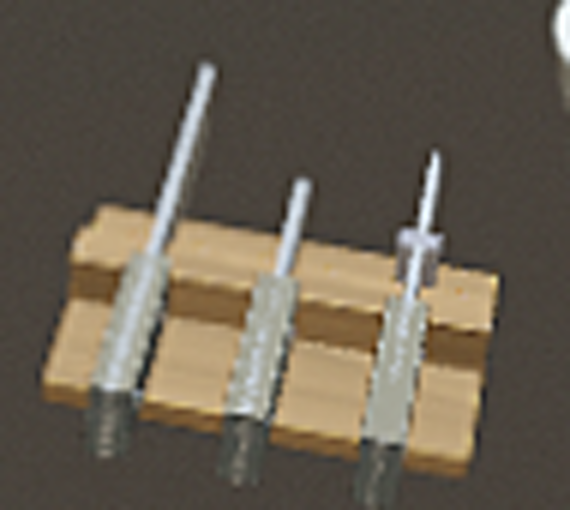

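View pics/c3.png

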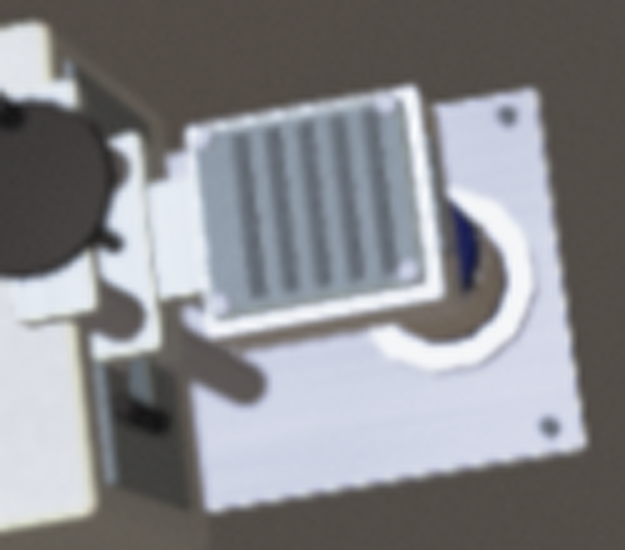

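View pics/c4.png

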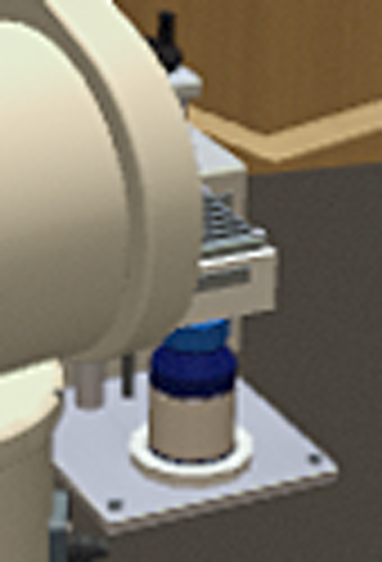

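Candidates, in top-view pixels: the far-slot gauge (≈412,160) has a collar at (403,153). The middle one (≈410,181) is short and plain, and the near one (≈388,193) is long and plain. The red look-alike is at (427,327). In both crops the far-slot gauge is the only grey one with a collar and a narrower, thinned tip, so I choose it. The sealer opens to the image right, with the front of its head at about (176,155).

```bash
cat > h.py <<'E'
import cv2,numpy as np
from rig import sense,grab_frame
np.set_printoptions(precision=3,suppress=True)
def ray(f,p):
    p=np.array(p,float).reshape(-1,1,2)
    u=cv2.undistortPoints(p,f["mtx"],f["distortion"]).reshape(-1,2)
    d=np.c_[u,np.ones(len(u))]@f["T"][:3,:3].T
    return f["T"][:3,3],d
def onz(f,p,z):
    o,d=ray(f,p); s=(z-o[2])/d[:,2]; return o+s[:,None]*d
def proj(f,P):
    T=np.linalg.inv(f["T"]);r,_=cv2.Rodrigues(T[:3,:3])
    return cv2.projectPoints(np.array(P,float).reshape(-1,1,3),r,T[:3,3],f["mtx"],np.array(f["distortion"]))[0].reshape(-1,2)
E
python3 - <<'E'
from h import *
f=grab_frame("top"); s=grab_frame("side")
im=f["color"]
# grips: greyish-greenish light, strips bluish; light mask in rack region
sub=im[125:230,340:455].astype(int); sat=sub.max(2)-sub.min(2); v=sub.max(2)
m=((sat<45)&(v>165)&~((sub[:,:,0]-sub[:,:,2])>35)).astype(np.uint8)
cv2.imwrite("pics/m1.png",cv2.resize(m*255,None,fx=5,fy=5,interpolation=0))
n,l,st,c=cv2.connectedComponentsWithStats(m)
for i in range(1,n):
    if st[i,4]<60: continue
    ys,xs=np.where(l==i); p=np.c_[xs+340,ys+125].astype(float)
    P=onz(f,p,46)[:,:2]; mu=P.mean(0); u=np.linalg.svd(P-mu)[2][0]; u*=np.sign(u[1])
    t=(P-mu)@u; print(st[i],"mean",mu,"yaw",np.degrees(np.arctan2(u[1],u[0])),"ends",t.min(),t.max(),mu+u*t.min(),mu+u*t.max())
    w=(P-mu)@np.array([-u[1],u[0]])
    for a in np.arange(t.min(),t.max(),12):
        k=(t>=a)&(t<a+12)
        if k.any(): print(round(a-t.min()),w[k].min().round(1),w[k].max().round(1),w[k].mean().round(1))
E
```

```text
[ 40  15  66  41 325] mean [ 554.692 -344.887] yaw 58.32226718319133 ends -71.17898536656699 105.85909272286185 [ 517.313 -405.461] [ 610.283 -254.799]
0 -6.7 7.2 0.3
12 -6.3 7.6 0.6
24 -7.6 7.6 0.2
36 -7.2 7.6 -0.0
48 -7.6 7.2 0.1
60 -7.6 7.2 -0.2
72 -7.2 5.9 -1.0
84 -3.5 2.5 -0.4
96 -4.0 2.4 -0.8
108 -9.6 6.9 -1.3
120 -4.9 4.0 0.5
132 -2.1 3.9 1.0
144 -1.7 3.8 0.9
156 -1.5 3.6 1.0
168 -0.2 3.1 1.4
[ 44  40  53  34 292] mean [ 505.331 -330.271] yaw 57.570513121087046 ends -57.28019175493183 81.69130998441388 [ 474.614 -378.618] [ 549.139 -261.319]
0 -7.2 7.4 -0.1
12 -7.5 7.1 0.0
24 -7.3 7.6 -0.1
36 -8.4 7.7 0.2
48 -7.8 7.9 0.1
60 -7.3 7.6 0.2
72 -7.6 7.7 -0.6
84 -2.9 3.0 -0.0
96 -3.6 3.4 -0.1
108 -3.1 3.5 0.2
120 -3.0 3.2 -0.0
132 -2.1 2.5 0.5
[ 10  43  76  49 365] mean [ 474.542 -285.241] yaw 57.86852409086331 ends -78.92077290466074 124.15420485567576 [ 432.567 -352.074] [ 540.576 -180.104]
0 -7.5 7.6 0.1
12 -7.4 7.2 0.0
24 -7.3 7.4 -0.1
36 -8.9 7.5 0.3
48 -7.1 7.6 -0.0
60 -7.5 7.6 0.4
72 -7.0 6.8 -0.6
84 -3.2 2.9 -0.2
96 -3.2 2.9 -0.1
108 -3.5 3.0 -0.3
120 -3.5 3.0 -0.1
132 -3.5 3.1 -0.3
144 -2.6 2.7 0.3
156 -2.6 3.1 0.2
168 -2.6 2.8 0.2
180 -2.1 3.2 0.3
192 -2.5 2.8 0.1
```

View pics/m1.png

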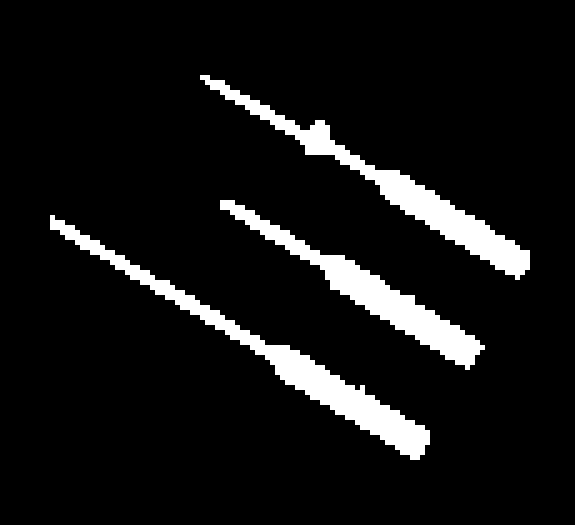

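Run:
```python
from h import *
f=grab_frame("top")
C=np.array([[415,86],[444,298],[211,337],[186,130]])/5+[90,115]-0.4
P=onz(f,C,186)[:,:2]; print("head top",P)
for i in range(4): e=P[(i+1)%4]-P[i]; print(np.linalg.norm(e),np.degrees(np.arctan2(e[1],e[0])))
print("head front mid",P[:2].mean(0))
C=np.array([[537,90],[587,446],[210,512]])/5+[90,115]-0.4
B=onz(f,C,12)[:,:2];print("plate",B,np.linalg.norm(B[1]-B[0]),[np.degrees(np.arctan2(*(B[i+1]-B[i])[::-1])) for i in (0,1)]); print("front mid",B[:2].mean(0))
# objects at height
for n,p,z in(("jar",(319,238),46),("spray",(400,263),126),("blue_a",(257,87),116),("amber",(301,95),70),("red",(427,327),16),("mortar",(373,92),65)): print(n,onz(f,[p],z)[0][:2])
```

```text
head top [[592.776 201.696]
 [502.561 186.721]
 [487.821 284.577]
 [576.305 299.456]]
91.44895211741664 -170.5752514335533
98.96010703874387 98.56615562456922
89.72601731338136 9.545524090254323
99.13842325375427 -80.43640457984313
head front mid [547.668 194.208]
plate [[642.114 185.164]
 [465.849 157.262]
 [435.575 341.498]] 178.4593816183849 [np.float64(-171.00508649571745), np.float64(99.3316534880764)]
front mid [553.982 171.213]
jar [ 379.858 -106.092]
spray [ 319.43  -272.294]
blue_a [715.263  30.999]
amber [712.43  -68.763]
red [ 170.69  -357.978]
mortar [ 721.288 -239.023]
```

```bash
cat >> h.py <<'E'
from scipy.spatial.transform import Rotation as Ro
def plan(x,y,z,yaw_deg,n):
    "n rows from present pose to tool-down pose; prints per-row turn and shift in tool axes"
    s=sense(); R=Ro.from_euler('xyz',s["tcp_rot"]); p=s["eef_pos"]
    G=Ro.from_euler('xyz',[np.pi,0,np.radians(yaw_deg)]); rv=(R.inv()*G).as_rotvec()
    D=np.array([x,y,z])-p
    print("clock",s["clock"],"pos",p,"rot",np.degrees(s["tcp_rot"]),"F",s["contact_force"],"open",s["opening"])
    print("turn",rv,"shift in tool",R.inv().apply(D),"shift in goal frame",G.inv().apply(D))
    for i in range(n):
        q=R*Ro.from_rotvec(rv*i/n); print(np.round(np.r_[rv/n,q.inv().apply(D/n)],3).tolist())
E
python3 -c "
from h import *
plan(549,-354,280,57.8,13)"
```

```text
clock 0.25 pos [ 197.043 -593.03   404.345] rot [-179.963   -0.      18.382] F [ 0.152 -0.107  0.355] open 0.9987676873930564
turn [-0.001 -0.    -0.688] shift in tool [ 409.376 -115.763  124.423] shift in goal frame [389.816 170.45  124.345]
[-0.0, -0.0, -0.053, 31.49, -8.905, 9.571]
[-0.0, -0.0, -0.053, 31.918, -7.227, 9.57]
[-0.0, -0.0, -0.053, 32.255, -5.529, 9.569]
[-0.0, -0.0, -0.053, 32.503, -3.816, 9.568]
[-0.0, -0.0, -0.053, 32.659, -2.091, 9.568]
[-0.0, -0.0, -0.053, 32.724, -0.361, 9.567]
[-0.0, -0.0, -0.053, 32.698, 1.37, 9.567]
[-0.0, -0.0, -0.053, 32.58, 3.097, 9.566]
[-0.0, -0.0, -0.053, 32.371, 4.815, 9.566]
[-0.0, -0.0, -0.053, 32.071, 6.521, 9.565]
[-0.0, -0.0, -0.053, 31.681, 8.207, 9.565]
[-0.0, -0.0, -0.053, 31.203, 9.871, 9.565]
[-0.0, -0.0, -0.053, 30.637, 11.508, 9.565]
```

```bash
python3 -m creep '[[0,0,-0.053,31.5,-9,4,0.45],[0,0,-0.053,32,-7,6,0.45],[0,0,-0.053,32,-5.5,8,0.45],[0,0,-0.053,32.5,-4,10,0.45],[0,0,-0.053,32.5,-2,10,0.45],[0,0,-0.053,32.5,0,11,0.45],[0,0,-0.053,32.5,1.5,11,0.45],[0,0,-0.053,32.5,3,12,0.45],[0,0,-0.053,32.5,5,12,0.45],[0,0,-0.053,32,6.5,12,0.45]]' 60; python3 -c "
from h import *
plan(549,-354,280,57.8,4)"
```

```text
clock: 1.08
eef_pos: [472.4, -405.5, 306.7]
tcp_rot: [3.136, 0.004, 0.864]
contact_force: [0.4, -0.5, 0.2]
opening: 0.551
clock 1.0833 pos [ 472.446 -405.542  306.714] rot [179.658   0.244  49.512] F [ 0.403 -0.532  0.187] open 0.5510947593492472
turn [ 0.006  0.005 -0.145] shift in tool [89.019 24.599 26.482] shift in goal frame [84.409 37.314 26.714]
[0.001, 0.001, -0.036, 22.255, 6.15, 6.621]
[0.001, 0.001, -0.036, 22.01, 6.959, 6.637]
[0.001, 0.001, -0.036, 21.736, 7.76, 6.652]
[0.001, 0.001, -0.036, 21.433, 8.55, 6.666]
```

```bash
python3 -m creep '[[0.001,0.001,-0.036,22.5,6,6.5,0.45],[0.001,0.001,-0.036,22,7,6.5,0.45],[0.001,0.001,-0.036,22,8,7,0.45],[0.001,0.001,-0.036,21.5,8.5,7,0.45],[0,0,0,0,0,0,0.45]]'; python3 -c "
from h import *
plan(549,-354,240,57.8,1)
for n in('side','top'):
    f=grab_frame(n); cv2.imwrite(f'pics/{n}1.png',f['color'][:,:,::-1])
"
```

```text
clock: 1.5
eef_pos: [556.8, -345.3, 274.6]
tcp_rot: [-3.14, -0.001, 1.024]
contact_force: [-0.5, 0.2, 0.5]
opening: 0.552
clock 1.5 pos [ 556.759 -345.275  274.646] rot [-179.899   -0.06    58.666] F [-0.463  0.195  0.521] open 0.5522880678516662
turn [-0.002 -0.001  0.015] shift in tool [-11.524  -2.029  34.637] shift in goal frame [-11.518  -1.917  34.646]
[-0.002, -0.001, 0.015, -11.524, -2.029, 34.637]
```

View pics/side1.png

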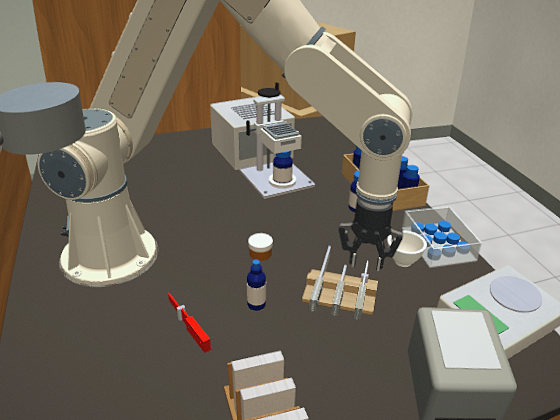

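View pics/top1.png

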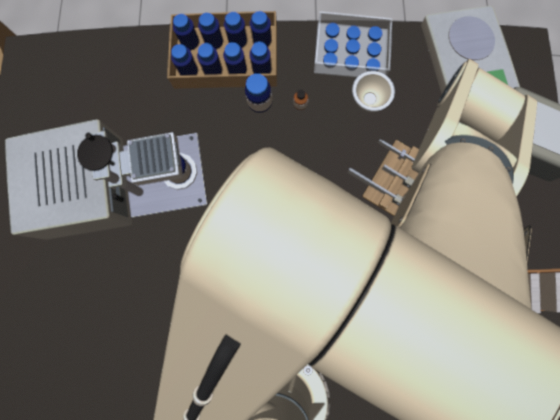

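Side1 shows the gripper over the collared gauge (≈368,270), and the sealer is now clear at (283,140). I'll cross-check the gauge against the side view and measure the sealer's head.

Run:
```python
from h import *
s=grab_frame("side"); f=grab_frame("top")
print("rear/front grip top mid, side:",onz(s,[[359.3,308.3],[363.4,285]],46))
b=s["color"][80:200,225:330,::-1]
cv2.imwrite("pics/c5.png",cv2.resize(b,None,fx=5,fy=5,interpolation=cv2.INTER_CUBIC))
b=s["color"][225:320,295:425,::-1]
cv2.imwrite("pics/c6.png",cv2.resize(b,None,fx=6,fy=6,interpolation=cv2.INTER_CUBIC))
```

```text
rear/front grip top mid, side: [[ 517.742 -409.626   46.   ]
 [ 558.969 -342.529   46.   ]]
```

View pics/c5.png

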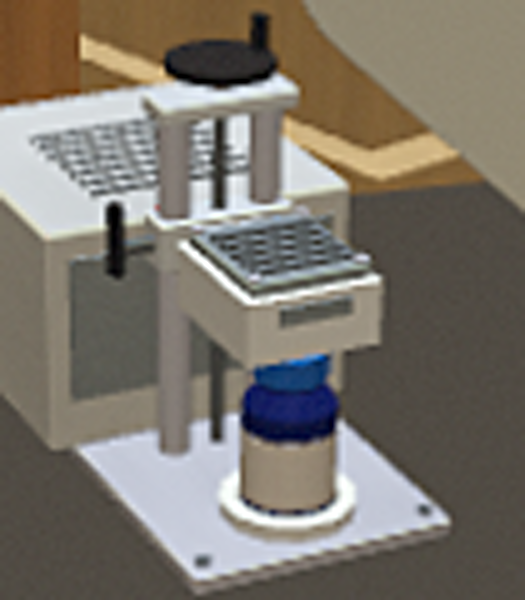

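View pics/c6.png

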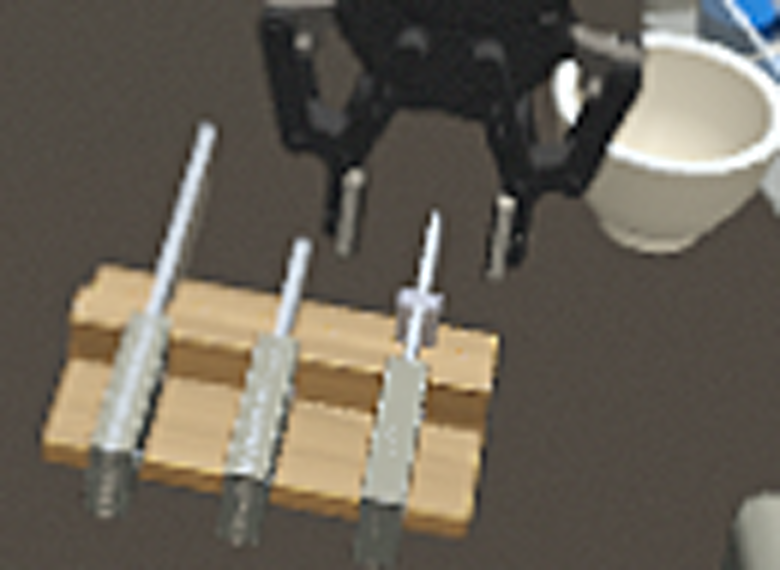

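```bash
python3 -m creep '[[0,0,0.015,-8,-1,15,0.45],[0,0,0,-5.5,0,15,0.45],[0,0,0,0,0,5,0.45],[0,0,0,0,0,0,0.45]]'; python3 -c "
from h import *
plan(548.8,-356.5,190,57.8,1)
"
```

```text
clock: 2.03
eef_pos: [542.9, -362.9, 243.3]
tcp_rot: [3.139, 0.001, 0.997]
contact_force: [-0.2, -0.5, 0.3]
opening: 0.546
clock 2.0333 pos [ 542.946 -362.876  243.338] rot [179.828   0.063  57.128] F [-0.221 -0.479  0.263] open 0.5463123309088501
turn [ 0.003  0.001 -0.012] shift in tool [ 8.59   1.296 53.332] shift in goal frame [ 8.514  1.556 53.338]
[0.003, 0.001, -0.012, 8.59, 1.296, 53.332]
```

```bash
python3 -m creep '[[0,0,-0.012,6,1,15,0.45],[0,0,0,0,0,15,0.45],[0,0,0,0,0,0,0.45],[0,0,0,0,0,0,0.45]]'; python3 -c "
from h import *
plan(548.8,-356.5,190,57.8,1)
"
```

```text
clock: 2.37
eef_pos: [547.2, -359.3, 213.5]
tcp_rot: [3.136, 0.001, 1.008]
contact_force: [0.1, -0.7, 0.4]
opening: 0.554
clock 2.3667 pos [ 547.236 -359.333  213.518] rot [179.654   0.062  57.746] F [ 0.109 -0.656  0.409] open 0.5537963937107597
turn [ 0.006  0.001 -0.001] shift in tool [ 3.256 -0.331 23.513] shift in goal frame [ 3.23  -0.186 23.518]
[0.006, 0.001, -0.001, 3.256, -0.331, 23.513]
```

```bash
python3 -m creep '[[0.005,0,0,2.5,0,13,0.45],[0,0,0,0,0,10,0.45],[0,0,0,0,0,0,0.45],[0,0,0,0,0,0,0.45]]'; python3 -c "
from h import *
plan(548.8,-356.5,190,57.8,1)
s=grab_frame('side')
b=s['color'][215:320,295:425,::-1]
cv2.imwrite('pics/c7.png',cv2.resize(b,None,fx=5,fy=5,interpolation=cv2.INTER_CUBIC))
"
```

```text
clock: 2.7
eef_pos: [549.7, -356.7, 189.5]
tcp_rot: [3.139, 0.001, 1.009]
contact_force: [-0.9, -0.1, 0.6]
opening: 0.551
clock 2.7 pos [ 549.677 -356.718  189.459] rot [179.873   0.053  57.791] F [-0.918 -0.071  0.612] open 0.5509323005956217
turn [ 0.002  0.001 -0.   ] shift in tool [-0.283 -0.857 -0.543] shift in goal frame [-0.283 -0.858 -0.541]
[0.002, 0.001, -0.0, -0.283, -0.857, -0.543]
```

View pics/c7.png

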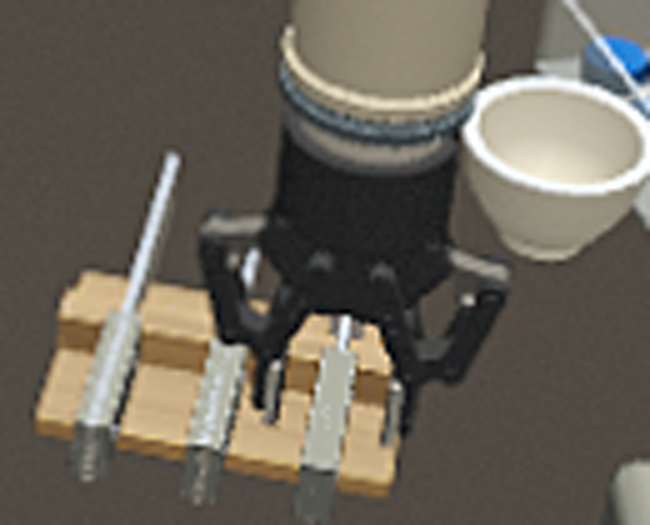

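The fingers straddle the collared gauge's grip, with the pads at crop x≈268 and 392 and the grip at ≈332. They stay clear of the middle gauge. Closing now.

```bash
python3 -m creep '[[0,0,0,0,0,0,1],[0,0,0,0,0,0,1],[0,0,0,0,0,0,1],[0,0,0,0,0,0,1],[0,0,0,0,0,0,1],[0,0,0,0,0,0,1]]' 60; python3 -c "
from h import *
plan(548.8,-356.5,250,57.8,1)"
```

```text
clock: 3.25
eef_pos: [549.8, -356.9, 190.7]
tcp_rot: [3.138, 0.001, 1.009]
contact_force: [-0.1, -0.1, -0.7]
opening: 0.176
clock 3.25 pos [ 549.799 -356.879  190.717] rot [179.814   0.056  57.791] F [-0.078 -0.109 -0.716] open 0.17562152696846606
turn [ 0.003  0.001 -0.   ] shift in tool [ -0.27   -0.855 -59.286] shift in goal frame [ -0.212  -1.047 -59.283]
[0.003, 0.001, -0.0, -0.27, -0.855, -59.286]
```

```bash
python3 -m creep '[[0,0,0,0,0,-6,1],[0,0,0,0,0,-10,1],[0,0,0,0,0,-14,1],[0,0,0,0,0,-14,1],[0,0,0,0,0,-14,1],[0,0,0,0,0,0,1]]'; python3 -c "
from h import *
plan(560,-60,240,95,10)
s=grab_frame('side')
cv2.imwrite('pics/s2.png',s['color'][:,:,::-1])
"
```

```text
clock: 3.75
eef_pos: [549.7, -356.9, 255.1]
tcp_rot: [3.138, 0.001, 1.008]
contact_force: [0.6, -0.3, -0.5]
opening: 0.175
clock 3.75 pos [ 549.685 -356.877  255.088] rot [179.8     0.056  57.782] F [ 0.622 -0.26  -0.491] open 0.1747816478054022
turn [ 0.003  0.002 -0.65 ] shift in tool [ 256.68  -149.602   14.315] shift in goal frame [294.849  36.151  15.088]
[0.0, 0.0, -0.065, 25.668, -14.96, 1.431]
[0.0, 0.0, -0.065, 26.585, -13.262, 1.441]
[0.0, 0.0, -0.065, 27.389, -11.508, 1.451]
[0.0, 0.0, -0.065, 28.078, -9.705, 1.46]
[0.0, 0.0, -0.065, 28.649, -7.862, 1.468]
[0.0, 0.0, -0.065, 29.098, -5.985, 1.476]
[0.0, 0.0, -0.065, 29.425, -4.083, 1.484]
[0.0, 0.0, -0.065, 29.628, -2.164, 1.491]
[0.0, 0.0, -0.065, 29.705, -0.236, 1.498]
[0.0, 0.0, -0.065, 29.658, 1.693, 1.503]
```

View pics/s2.png

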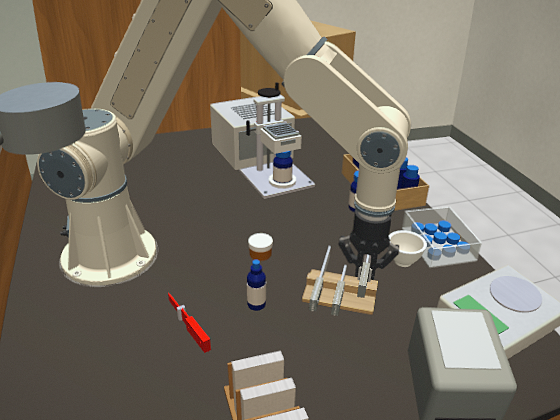

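```bash
python3 -m creep '[[0,0,-0.065,24,-14,-2,1],[0,0,-0.065,26.5,-13,-2,1],[0,0,-0.065,27.5,-11.5,0,1],[0,0,-0.065,28,-10,0,1],[0,0,-0.065,28.5,-8,0,1],[0,0,-0.065,29,-6,0,1],[0,0,-0.065,29,-4,0,1],[0,0,-0.065,28,-2,0,1],[0,0,-0.06,25,0,0,1],[0,0,-0.04,15,1,0,1]]';python3 -m creep '[[0,0,0,0,0,0,1],[0,0,0,0,0,0,1]]'; python3 -c "
from h import *
plan(560,-60,195,99,5)
"
```

```text
clock: 4.63
eef_pos: [554.9, -75.9, 256.7]
tcp_rot: [3.138, 0.006, 1.65]
contact_force: [-0.3, -0.3, -1.4]
opening: 0.183
clock: 4.8
eef_pos: [554.5, -72.6, 256.3]
tcp_rot: [3.139, 0.005, 1.656]
contact_force: [0.7, -0.2, -0.4]
opening: 0.177
clock 4.8 pos [554.475 -72.594 256.282] rot [179.837   0.281  94.878] F [ 0.737 -0.244 -0.436] open 0.17685763880128577
turn [ 0.003  0.005 -0.072] shift in tool [12.379  6.402 61.241] shift in goal frame [11.575  7.427 61.282]
[0.001, 0.001, -0.014, 2.476, 1.28, 12.248]
[0.001, 0.001, -0.014, 2.445, 1.322, 12.25]
[0.001, 0.001, -0.014, 2.413, 1.364, 12.252]
[0.001, 0.001, -0.014, 2.381, 1.405, 12.253]
[0.001, 0.001, -0.014, 2.348, 1.445, 12.255]
```

```bash
python3 -m creep '[[0,0,-0.014,2,1.5,12,1],[0,0,-0.014,2,1.5,12,1],[0,0,-0.014,2,1.5,12,1],[0,0,-0.014,2,1.5,12,1],[0,0,-0.014,2,0,8,1],[0,0,0,0,0,5,1],[0,0,0,0,0,0,1],[0,0,0,0,0,0,1]]';python3 -c "
from h import *
plan(560,-60,179,99,1)
"
```

```text
clock: 5.47
eef_pos: [559.1, -65.4, 185.8]
tcp_rot: [-3.14, 0.005, 1.726]
contact_force: [0.1, -0.6, -0.8]
opening: 0.182
clock 5.4667 pos [559.149 -65.416 185.823] rot [-179.93     0.275   98.901] F [ 0.085 -0.643 -0.757] open 0.18195231835635814
turn [-0.001  0.005 -0.002] shift in tool [5.252 1.687 6.796] shift in goal frame [5.216 1.688 6.823]
[-0.001, 0.005, -0.002, 5.252, 1.687, 6.796]
```

```bash
python3 -m creep '[[0,0.003,0,0,0,3,1],[0,0,0,0,0,2,1],[0,0,0,0,0,1,1],[0,0,0,0,0,0,1]]';python3 -c "
from h import *
plan(560,-60,179,99,1)
s=grab_frame('side')
b=s['color'][100:300,200:460,::-1]
cv2.imwrite('pics/c8.png',cv2.resize(b,None,fx=3,fy=3,interpolation=cv2.INTER_CUBIC))
"
```

```text
clock: 5.8
eef_pos: [559.6, -65.8, 180.2]
tcp_rot: [3.141, 0.002, 1.725]
contact_force: [0.4, -0.4, -0.9]
opening: 0.176
clock 5.8 pos [559.576 -65.81  180.153] rot [179.985   0.108  98.85 ] F [ 0.432 -0.409 -0.948] open 0.17550861385099453
turn [ 0.     0.002 -0.003] shift in tool [5.678 1.312 1.143] shift in goal frame [5.672 1.327 1.153]
[0.0, 0.002, -0.003, 5.678, 1.312, 1.143]
```

View pics/c8.png

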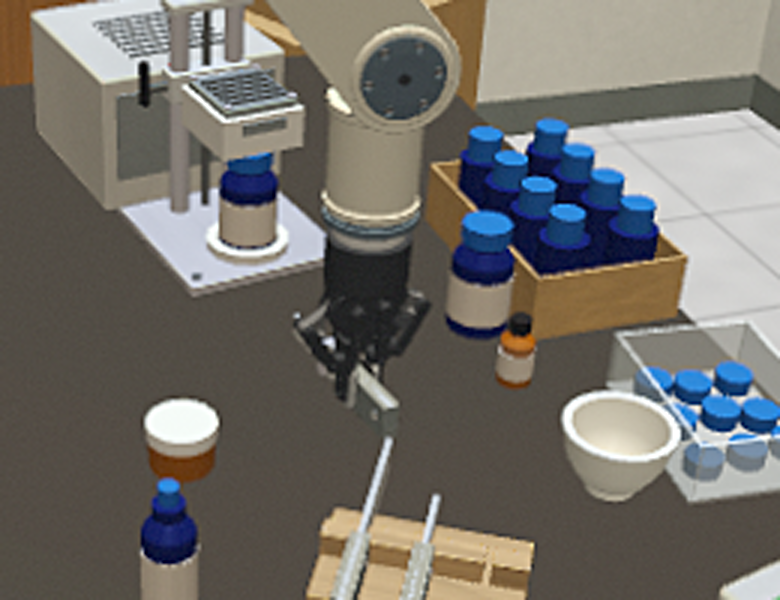

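```bash
python3 -m creep '[[0,0,0,0,0,1,1],[0,0,0,0,0,0.7,1],[0,0,0,0,0,0,1]]';python3 -m creep '[[0,0,0,0,0,0,0.85],[0,0,0,0,0,0,0.7],[0,0,0,0,0,0,0.5],[0,0,0,0,0,0,0.45],[0,0,0,0,0,0,0.45]]'
```

```text
clock: 6.1
eef_pos: [560.0, -65.8, 179.3]
tcp_rot: [3.14, 0.002, 1.725]
contact_force: [-1.0, 0.4, -1.8]
opening: 0.178
clock: 6.52
eef_pos: [560.4, -65.8, 180.0]
tcp_rot: [3.138, 0.003, 1.725]
contact_force: [-0.7, 0.0, -0.5]
opening: 0.55
```

Released. Now I raise, offset to -y tool, and close; then look before pushing.

```bash
python3 -m creep '[[0,0,0,0,0,-12,0.45],[0,0,0,0,0,-18,0.45],[0,0,0,0,0,-18,0.45],[0,0,0,0,0,-8,0.6],[0,0,0,0,-16,0,0.8],[0,0,0,0,-20,0,1],[0,0,0,0,-6,0,1],[0,0,0,0,0,0,1],[0,0,0,0,0,0,1]]';python3 -c "
from h import *
plan(560,-65.8,201,99,1)
s=grab_frame('side')
b=s['color'][100:300,200:460,::-1]
cv2.imwrite('pics/c9.png',cv2.resize(b,None,fx=3,fy=3,interpolation=cv2.INTER_CUBIC))
"
```

```text
clock: 7.27
eef_pos: [518.7, -72.3, 243.1]
tcp_rot: [3.134, 0.004, 1.725]
contact_force: [0.2, 0.3, 0.1]
opening: -0.001
clock 7.2667 pos [518.743 -72.31  243.113] rot [179.565   0.229  98.861] F [0.163 0.347 0.104] open -0.0006191054781638229
turn [ 0.008  0.004 -0.002] shift in tool [ 0.245 41.446 42.428] shift in goal frame [-0.024 41.767 42.113]
[0.008, 0.004, -0.002, 0.245, 41.446, 42.428]
```

View pics/c9.png

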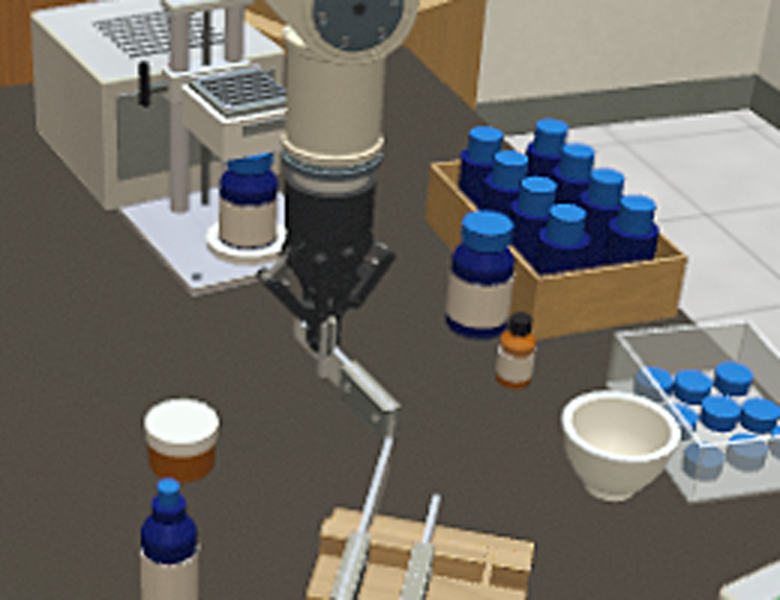

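The gauge stands on its edge. Lowering beside it to just under its top, then pushing.

```bash
python3 -m creep '[[0.008,0,0,0,0,14,1],[0,0,0,0,0,16,1],[0,0,0,0,0,10,1],[0,0,0,0,0,2,1],[0,0,0,0,0,0,1]]';python3 -m creep '[[0,0,0,0,5,0,1],[0,0,0,0,5,0,1],[0,0,0,0,5,0,1],[0,0,0,0,5,0,1],[0,0,0,0,4,0,1],[0,0,0,0,4,0,1],[0,0,0,0,4,0,1],[0,0,0,0,0,0,1]]';python3 -c "
from h import *
plan(560,-65.8,201,99,1)
s=grab_frame('side')
b=s['color'][100:300,200:460,::-1]
cv2.imwrite('pics/c10.png',cv2.resize(b,None,fx=3,fy=3,interpolation=cv2.INTER_CUBIC))
"
```

```text
clock: 7.73
eef_pos: [522.3, -72.2, 197.1]
tcp_rot: [3.141, 0.005, 1.726]
contact_force: [-0.0, 0.6, -0.2]
opening: -0.004
clock: 8.4
eef_pos: [559.2, -66.6, 198.4]
tcp_rot: [3.139, 0.005, 1.726]
contact_force: [0.2, -0.4, 0.3]
opening: -0.001
clock 8.4 pos [559.187 -66.567 198.426] rot [179.824   0.3    98.904] F [ 0.193 -0.372  0.342] open -0.0008977496002738539
turn [ 0.003  0.005 -0.002] shift in tool [ 0.618  0.93  -2.575] shift in goal frame [ 0.63   0.923 -2.574]
[0.003, 0.005, -0.002, 0.618, 0.93, -2.575]
```

View pics/c10.png

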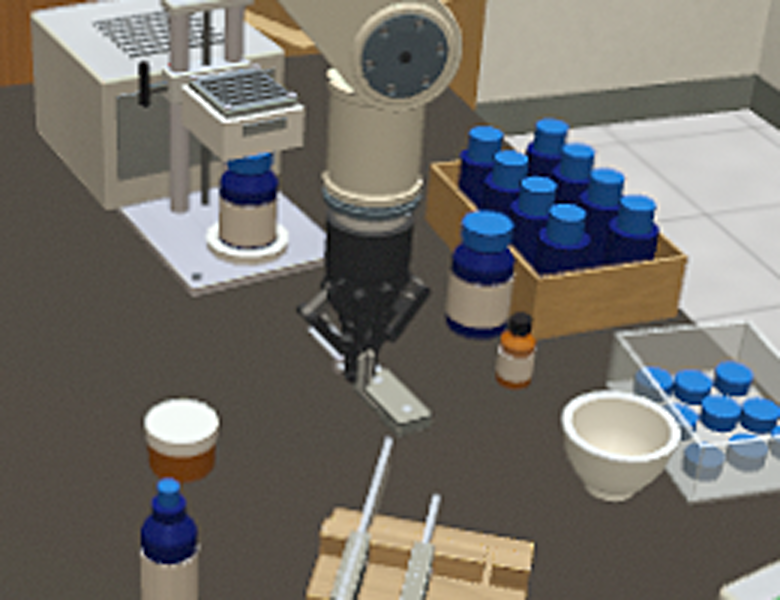

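```bash
python3 -m creep '[[0,0,0,0,0,-12,1],[0,0,0,-10,0,-20,0.8],[0,0,0,0,0,-25,0.6],[0,0,0,0,0,-20,0.3],[0,0,0,30,-20,-20,0.1],[0,0,0,38,-20,0,0.1],[0,0,0,38,0,0,0.1],[0,0,0,20,0,0,0.1],[0,0,0,0,0,0,0.1]]';python3 - <<'E'
from h import *
s=grab_frame('side'); f=grab_frame('top')
cv2.imwrite('pics/t10.png',f['color'][:,:,::-1])
b=s['color'][170:260,260:380,::-1]
cv2.imwrite('pics/c11.png',cv2.resize(b,None,fx=6,fy=6,interpolation=cv2.INTER_CUBIC))
E
```

```text
clock: 9.2
eef_pos: [497.5, 43.2, 305.5]
tcp_rot: [3.137, 0.005, 1.721]
contact_force: [0.6, 0.7, 0.2]
opening: 0.898
```

View pics/c11.png

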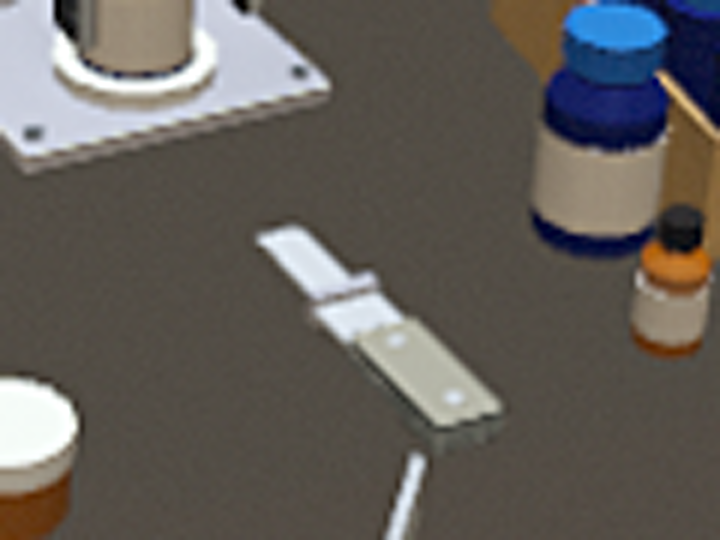

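View pics/t10.png

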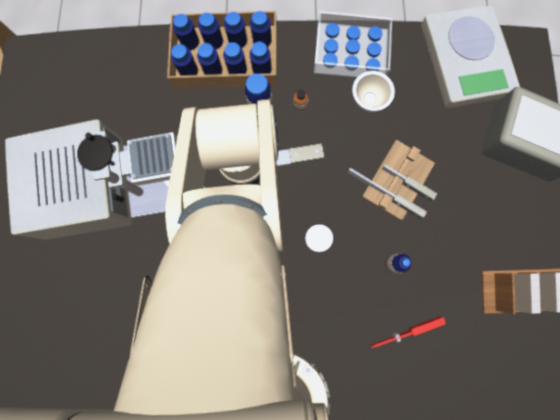

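The gauge lies flat. Its grip is at side-crop (430,372), i.e. full-frame ≈(332,232), and at ≈(306,154) in the top view. Measuring both.

Run:
```python
from h import *
s=grab_frame('side'); f=grab_frame('top')
C=np.array([[355,341],[413,318],[503,408],[437,428]])/6+[260,170]-.4
P=onz(s,C,16)[:,:2]; print("side",P,"front",P[:2].mean(0),"rear",P[2:].mean(0))
e=P[:2].mean(0)-P[2:].mean(0); print(np.linalg.norm(e),np.degrees(np.arctan2(e[1],e[0])))
T=f["color"][140:170,265:335].astype(int); 
m=((T.max(2)>150)&(T[:,:,0]-T[:,:,2]>5)).astype(np.uint8)
n,l,st,c=cv2.connectedComponentsWithStats(m); i=1+st[1:,4].argmax()
ys,xs=np.where(l==i); Q=onz(f,np.c_[xs+265,ys+140],16)[:,:2].astype(np.float32)
print("top",st[i],cv2.minAreaRect(Q),Q.mean(0))
cv2.imwrite('pics/c12.png',cv2.resize(f["color"][130:180,255:345,::-1],None,fx=8,fy=8,interpolation=cv2.INTER_CUBIC))
```

```text
side [[ 563.558  -52.495]
 [ 596.506  -42.239]
 [ 608.263 -120.449]
 [ 573.958 -126.246]] front [580.032 -47.367] rear [ 591.111 -123.347]
76.78377725519115 98.29602107569295
top [ 25   4  34  19 427] ((587.10546875, -81.08368682861328), (34.57082748413086, 78.7834243774414), 8.843364715576172) [587.023 -81.015]
```

View pics/c12.png

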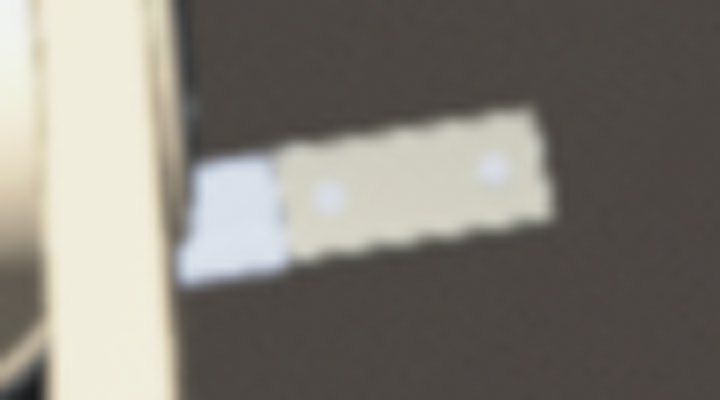

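```bash
python3 -c "
from h import *
plan(584,-68,235,98.7,6)"
```

```text
clock 9.4 pos [498.996  40.116 304.706] rot [179.717   0.33   98.477] F [-0.428 -0.221 -0.328] open 0.9034459007020773
turn [ 0.005  0.006 -0.004] shift in tool [-119.061   67.789   70.73 ] shift in goal frame [-119.73    67.672   69.706]
[0.001, 0.001, -0.001, -19.844, 11.298, 11.788]
[0.001, 0.001, -0.001, -19.862, 11.295, 11.76]
[0.001, 0.001, -0.001, -19.881, 11.292, 11.731]
[0.001, 0.001, -0.001, -19.899, 11.289, 11.703]
[0.001, 0.001, -0.001, -19.918, 11.285, 11.675]
[0.001, 0.001, -0.001, -19.936, 11.282, 11.646]
```

```bash
python3 -m creep '[[0.001,0.001,-0.001,-20,11,11,0.4],[0.001,0.001,-0.001,-20,11,11,0.4],[0.001,0.001,-0.001,-20,11,12,0.4],[0.001,0.001,0,-20,11,12,0.4],[0.001,0.001,0,-18,11,12,0.4],[0,0,0,-9,4,8,0.4],[0,0,0,0,0,0,0.4],[0,0,0,0,0,0,0.4]]';python3 -c "
from h import *
plan(584,-68,177,98.7,1)"
```

```text
clock: 10.07
eef_pos: [577.2, -71.1, 235.6]
tcp_rot: [-3.14, 0.001, 1.713]
contact_force: [-0.4, 0.1, -0.2]
opening: 0.598
clock 10.0667 pos [577.182 -71.146 235.596] rot [-179.935    0.058   98.131] F [-0.351  0.127 -0.158] open 0.5976647193517162
turn [-0.001  0.001 -0.01 ] shift in tool [ 2.209  7.26  58.585] shift in goal frame [ 2.078  7.215 58.596]
[-0.001, 0.001, -0.01, 2.209, 7.26, 58.585]
```

```bash
python3 -m creep '[[0,0,-0.01,1.5,6,10,0.4],[0,0,0,0,0,12,0.4],[0,0,0,0,0,10,0.4],[0,0,0,0,0,0,0.4],[0,0,0,0,0,0,0.4]]';python3 -c "
from h import *
plan(584,-68,177,98.7,1)
s=grab_frame('side')
b=s['color'][150:260,260:390,::-1]
cv2.imwrite('pics/c13.png',cv2.resize(b,None,fx=6,fy=5.4,interpolation=cv2.INTER_CUBIC))
"
```

```text
clock: 10.48
eef_pos: [581.6, -66.5, 201.4]
tcp_rot: [-3.14, 0.0, 1.725]
contact_force: [0.2, 0.5, 0.5]
opening: 0.595
clock 10.4833 pos [581.605 -66.525 201.416] rot [-179.89     0.025   98.835] F [0.215 0.513 0.483] open 0.5950654270871911
turn [-0.002  0.     0.002] shift in tool [-1.815  2.187 24.413] shift in goal frame [-1.82   2.144 24.416]
[-0.002, 0.0, 0.002, -1.815, 2.187, 24.413]
```

View pics/c13.png

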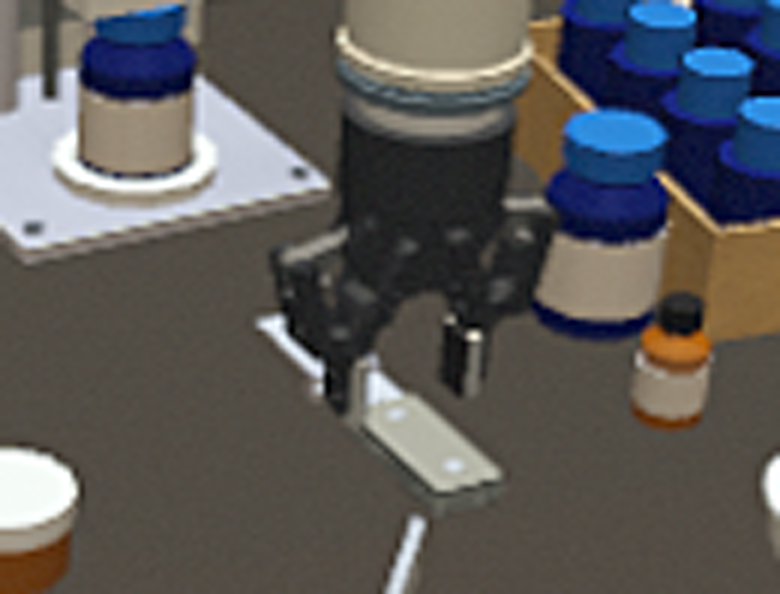

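```bash
python3 -m creep '[[0,0,0,-2,3.2,2,0.36],[0,0,0,0,0,8,0.36],[0,0,0,0,0,6,0.36],[0,0,0,0,0,0,0.36],[0,0,0,0,0,0,0.36]]';python3 -c "
from h import *
plan(585,-68,176,98.7,1)
s=grab_frame('side')
b=s['color'][150:260,260:390,::-1]
cv2.imwrite('pics/c14.png',cv2.resize(b,None,fx=6,fy=5.4,interpolation=cv2.INTER_CUBIC))
"
```

```text
clock: 10.95
eef_pos: [585.6, -67.3, 184.8]
tcp_rot: [-3.141, 0.001, 1.726]
contact_force: [-0.4, -1.0, -0.9]
opening: 0.641
clock 10.95 pos [585.568 -67.338 184.847] rot [-179.969    0.043   98.903] F [-0.351 -0.984 -0.893] open 0.6405453859831428
turn [-0.001  0.001  0.004] shift in tool [-0.559 -0.658  8.848] shift in goal frame [-0.568 -0.661  8.847]
[-0.001, 0.001, 0.004, -0.559, -0.658, 8.848]
```

View pics/c14.png

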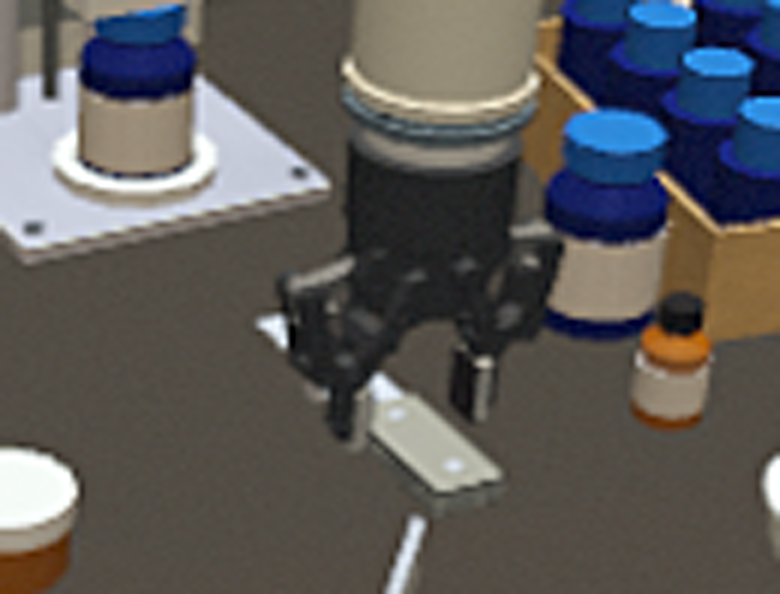

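```bash
python3 -m creep '[[0,0,0.003,0,0,4,0.36],[0,0,0,0,0,4,0.36],[0,0,0,0,0,0,0.36]]'; python3 -m creep '[[0,0,0,0,0,0,0.5],[0,0,0,0,0,0,0.6],[0,0,0,0,0,0,0.8],[0,0,0,0,0,0,1],[0,0,0,0,0,0,1],[0,0,0,0,0,0,1]]' 40;python3 -c "
from h import *
plan(585,-68,176,99.2,1)"
```

```text
clock: 11.25
eef_pos: [585.6, -67.5, 176.6]
tcp_rot: [3.142, 0.001, 1.723]
contact_force: [-0.5, -0.2, -0.7]
opening: 0.64
clock: 11.75
eef_pos: [585.6, -67.5, 176.6]
tcp_rot: [3.141, 0.001, 1.723]
contact_force: [-0.2, -1.3, -1.2]
opening: 0.383
clock 11.75 pos [585.636 -67.537 176.619] rot [179.993   0.054  98.694] F [-0.165 -1.322 -1.16 ] open 0.3830837654700168
turn [ 0.     0.001 -0.009] shift in tool [-0.361 -0.699  0.62 ] shift in goal frame [-0.356 -0.702  0.619]
[0.0, 0.001, -0.009, -0.361, -0.699, 0.62]
```

```bash
python3 -m creep '[[0,0,0,0,0,-6,1],[0,0,0,0,0,-12,1],[0,0,-0.004,0,0,-20,1],[0,0,-0.004,0,0,-25,1],[0,0,0,0,0,-25,1],[0,0,0,0,0,-22,1],[0,0,0,0,0,-8,1],[0,0,0,0,0,0,1],[0,0,0,0,0,0,1]]';python3 - <<'E'
from h import *
s=grab_frame('side');f=grab_frame('top')
C=np.array([[247,366],[381,346]])/5+[225,80]-.4
P=onz(s,C,134); print("side head bottom front",P,np.linalg.norm(P[1]-P[0]),P.mean(0))
C=np.array([[244,296],[382,281]])/5+[225,80]-.4
P=onz(s,C,186); print("side head top front",P,np.linalg.norm(P[1]-P[0]),P.mean(0))
plan(575,32,299.6,99.2,5)
cv2.imwrite('pics/s15.png',s['color'][:,:,::-1])
cv2.imwrite('pics/t15.png',f['color'][:,:,::-1])
E
```

```text
clock: 12.5
eef_pos: [584.7, -67.3, 304.5]
tcp_rot: [3.142, 0.001, 1.731]
contact_force: [0.2, 0.4, -2.0]
opening: 0.39
side head bottom front [[506.423 190.158 134.   ]
 [593.381 195.252 134.   ]] 87.10676268821508 [549.902 192.705 134.   ]
side head top front [[500.249 177.949 186.   ]
 [585.521 177.221 186.   ]] 85.27580824524833 [542.885 177.585 186.   ]
clock 12.6 pos [584.458 -67.3   303.379] rot [-179.899    0.024   99.177] F [-0.793  0.624 -0.63 ] open 0.3889037873602783
turn [-0.002  0.    -0.   ] shift in tool [99.539  6.507  3.725] shift in goal frame [99.535  6.54   3.779]
[-0.0, 0.0, -0.0, 19.908, 1.301, 0.745]
[-0.0, 0.0, -0.0, 19.908, 1.303, 0.747]
[-0.0, 0.0, -0.0, 19.907, 1.304, 0.749]
[-0.0, 0.0, -0.0, 19.907, 1.305, 0.751]
[-0.0, 0.0, -0.0, 19.907, 1.307, 0.754]
```

View pics/s15.png

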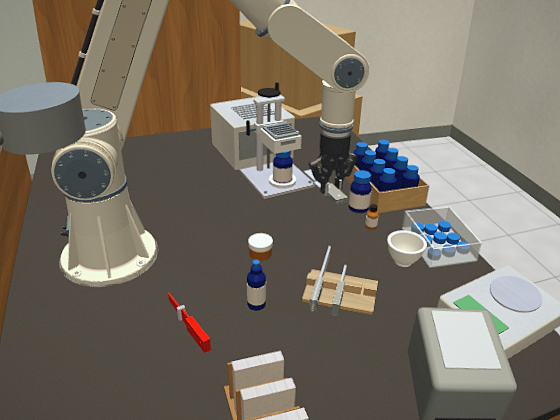

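View pics/t15.png

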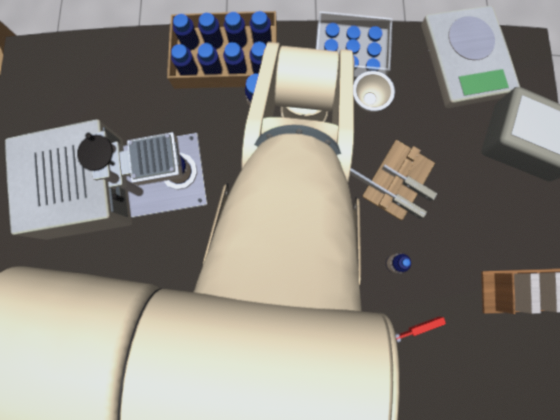

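```bash
python3 -m creep '[[0,0,0,10,1,1,1],[0,0,0,16,1.5,1,1],[0,0,0,18,1.5,1,1],[0,0,0,18,1.5,0.5,1],[0,0,0,14,1,0,1],[0,0,0,8,0,0,1],[0,0,0,0,0,0,1],[0,0,0,0,0,0,1]]';python3 - <<'E'
from h import *
s=grab_frame('side');f=grab_frame('top')
plan(575,32,299.6,99.2,1)
cv2.imwrite('pics/s16.png',cv2.resize(s['color'][90:210,225:365,::-1],None,fx=5,fy=5,interpolation=cv2.INTER_CUBIC))
cv2.imwrite('pics/t16.png',cv2.resize(f['color'][90:230,80:270,::-1],None,fx=4,fy=4,interpolation=cv2.INTER_CUBIC))
E
```

```text
clock: 13.27
eef_pos: [573.3, 23.1, 289.0]
tcp_rot: [-3.123, -0.003, 1.729]
contact_force: [0.8, -0.7, -0.9]
opening: 0.382
clock 13.3667 pos [573.495  22.397 289.264] rot [-178.959   -0.16    99.028] F [-0.091 -0.174 -1.137] open 0.38956945757229583
turn [-0.018 -0.003 -0.003] shift in tool [  9.277   2.805 -10.362] shift in goal frame [  9.239   3.021 -10.336]
[-0.018, -0.003, -0.003, 9.277, 2.805, -10.362]
```

View pics/s16.png

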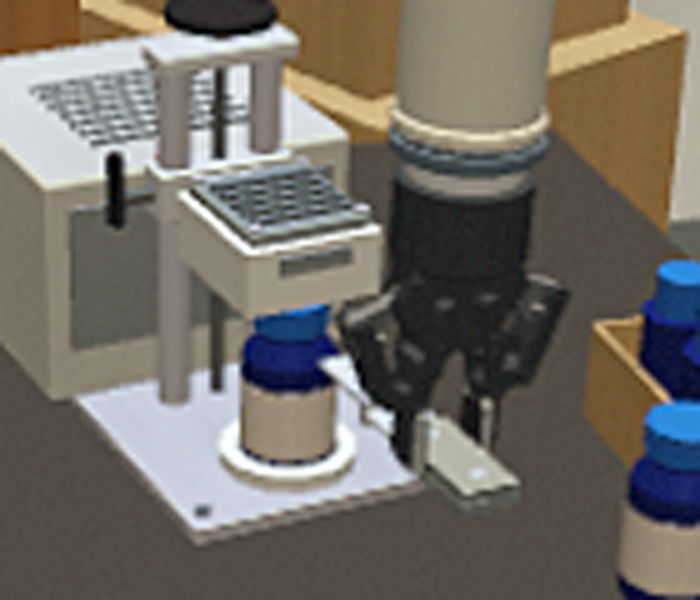

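View pics/t16.png

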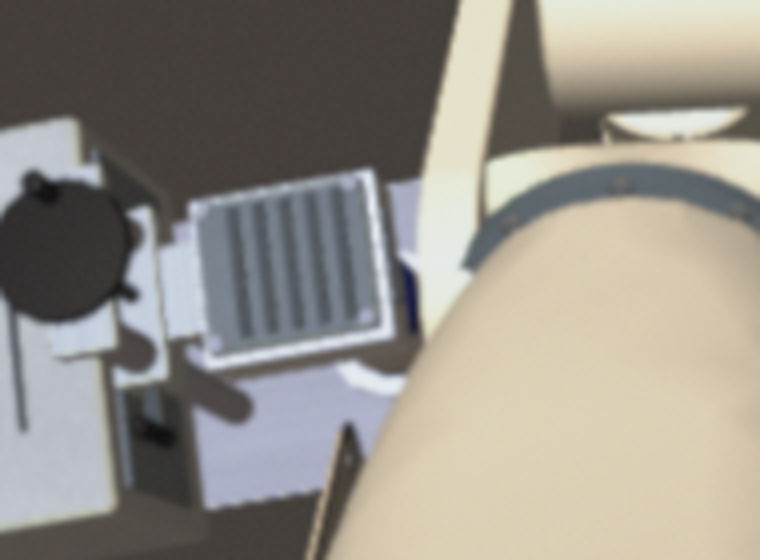

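```bash
python3 -m creep '[[-0.009,-0.001,-0.002,0,1.5,-6,1],[-0.009,-0.001,-0.001,0,1,-4,1],[0,0,0,0,0,0,1],[0,0,0,0,0,0,1]]';python3 - <<'E'
from h import *
plan(575,32,299.6,99.2,1)
s=grab_frame('side')
cv2.imwrite('pics/s17.png',cv2.resize(s['color'][105:205,245:345,::-1],None,fx=6,fy=6,interpolation=cv2.INTER_CUBIC))
E
```

```text
clock: 13.7
eef_pos: [576.9, 20.6, 300.5]
tcp_rot: [3.139, -0.0, 1.729]
contact_force: [-0.3, -0.2, -0.2]
opening: 0.386
clock 13.7 pos [576.876  20.628 300.464] rot [179.857  -0.006  99.075] F [-0.281 -0.246 -0.195] open 0.38611387395323665
turn [ 0.002 -0.    -0.002] shift in tool [11.525 -0.061  0.865] shift in goal frame [11.526 -0.033  0.864]
[0.002, -0.0, -0.002, 11.525, -0.061, 0.865]
```

View pics/s17.png

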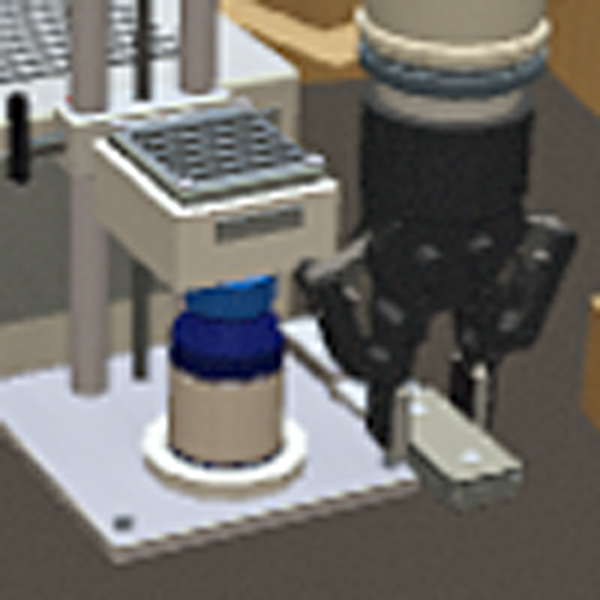

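Run:
```python
from h import *
s=grab_frame('side'); st=sense(); p=st["eef_pos"]
px=lambda C:np.array(C)/6+[245,105]-.4
G=onz(s,px([[460,481],[520,463]]),p[2]-168.6+8)[:,:2]; print("rear corners",G,np.linalg.norm(G[1]-G[0]))
yaw=np.radians(99.1);u=np.array([np.cos(yaw),np.sin(yaw)]);n=np.array([u[1],-u[0]]) # n ~ +x
print("rear mid rel tool: along,lat",(G.mean(0)-p[:2])@u,(G.mean(0)-p[:2])@n, (G-p[:2])@n)
H=onz(s,px([[180,288],[335,263]]),134)[:,:2]; print("head bottom",H,(H-p[:2])@n,(H-p[:2])@u, "mid",(H.mean(0)-p[:2])@n)
T=onz(s,px([[182,213],[338,183]]),186)[:,:2]; print("head top",T,(T-p[:2])@n,(T-p[:2])@u,np.linalg.norm(T[1]-T[0]))
# ring / bottle label extents at mid: rays lateral
B=px([[168,420],[284,420]]); o,d=ray(s,B)
# pass at depth where y = axis
for A in [np.array([545,225.])]:
    uu=u
    for k in range(2):
        t=((A-o[:2])@uu)/(d[k,:2]@uu); q=o+t*d[k]; print("bottle edge",q,(q[:2]-p[:2])@n)
```

```text
rear corners [[568.375 -38.334]
 [600.405 -30.308]] 33.02051370483191
rear mid rel tool: along,lat -55.60208009075898 -1.2520994446528007 [-17.7    15.196]
head bottom [[508.553 190.987]
 [593.159 197.99 ]] [-40.5    44.148] [178.865 172.398] mid 1.8239250481550977
head top [[501.93  168.072]
 [587.027 182.073]] [-50.664  35.576] [157.286 157.651] 86.24124548069712
bottle edge [511.886 219.696  43.44 ] -32.66878177607432
bottle edge [580.065 230.617  27.828] 36.37979357422733
```

Run:
```python
from h import *
s=grab_frame('side');f=grab_frame('top'); p=sense()["eef_pos"]
yaw=np.radians(99.2);u=np.array([np.cos(yaw),np.sin(yaw)]);n=np.array([u[1],-u[0]])
S=np.array([[182,213],[338,183]])/6+[245,105]-.4
T=np.array([[395,338],[372,168]])/4+[80,90]-.375
o1,d1=ray(s,S);o2,d2=ray(f,T)
for k in range(2):
    A=np.c_[d1[k],-d2[k]]; t=np.linalg.lstsq(A,o2-o1,rcond=None)[0]
    a=o1+t[0]*d1[k];b=o2+t[1]*d2[k]; print((a+b)/2,a-b)
for z in (172,176,180,186):
    P=onz(f,T,z)[:,:2];Q=onz(s,S,z)[:,:2]
    print(z,"top",(P.mean(0)-p[:2])@n,(P.mean(0)-p[:2])@u,"side",(Q.mean(0)-p[:2])@n,(Q.mean(0)-p[:2])@u, np.linalg.norm(P[1]-P[0]))
```

```text
[506.556 188.837 175.983] [ 3.386 -0.804  0.514]
[595.868 204.441 175.446] [-0.913  0.238 -0.217]
172 top 3.445392536355613 178.47242564198467 side 7.480174303193179 184.6663878783613 92.99588276740151
176 top 2.275413408694504 177.6592486715734 side 3.307835747518222 176.84208461124913 92.6113479777565
180 top 1.1054342810332853 176.8460717011622 side -0.8645028081568267 169.01778134413712 92.22681318811145
186 top -0.649534410458374 175.62630624554535 side -7.123010641669381 157.28132644346886 91.65001100364388
```

```bash
python3 -m creep '[[0.001,0,-0.003,4,2,0.3,1],[0,0,0,6,1,0,1],[0,0,0,6,0,0,1],[0,0,0,6,0,0,1],[0,0,0,3,0,0,1],[0,0,0,0,0,0,1],[0,0,0,0,0,0,1]]';python3 - <<'E'
from h import *
for i in range(3): grab_frame('side'); s=sense(); print(s["eef_pos"],np.degrees(s["tcp_rot"]))
E
```

```text
clock: 14.48
eef_pos: [575.1, 49.6, 299.1]
tcp_rot: [-3.141, -0.001, 1.734]
contact_force: [0.2, -0.2, -1.3]
opening: 0.39
[575.149  49.554 299.096] [-179.953   -0.04    99.322]
[575.167  49.306 299.104] [-179.954   -0.037   99.309]
[575.221  49.145 299.136] [-179.959   -0.035   99.293]
```

Run:
```python
from h import *
s=grab_frame('side')
cv2.imwrite('pics/s18.png',cv2.resize(s['color'][130:190,260:335,::-1],None,fx=10,fy=10,interpolation=cv2.INTER_CUBIC))
p=sense()["eef_pos"];a=np.radians(99.3);u=np.array([np.cos(a),np.sin(a),0]);n=np.array([u[1],-u[0],0]);g=p-[0,0,168.6]
pts=[g+u*124.4+n*w for w in(-11,11)]+[g+u*64.4+n*w+np.array([0,0,8]) for w in (-17,17)]+[g-u*55.6+n*w+np.array([0,0,8]) for w in (-17,17)]
print((proj(s,pts)-[260,130]+.4)*10)
```

```text
[[284.645 256.446]
 [349.58  242.946]
 [362.951 319.501]
 [465.786 297.422]
 [572.973 503.498]
 [680.358 478.169]]
```

View pics/s18.png

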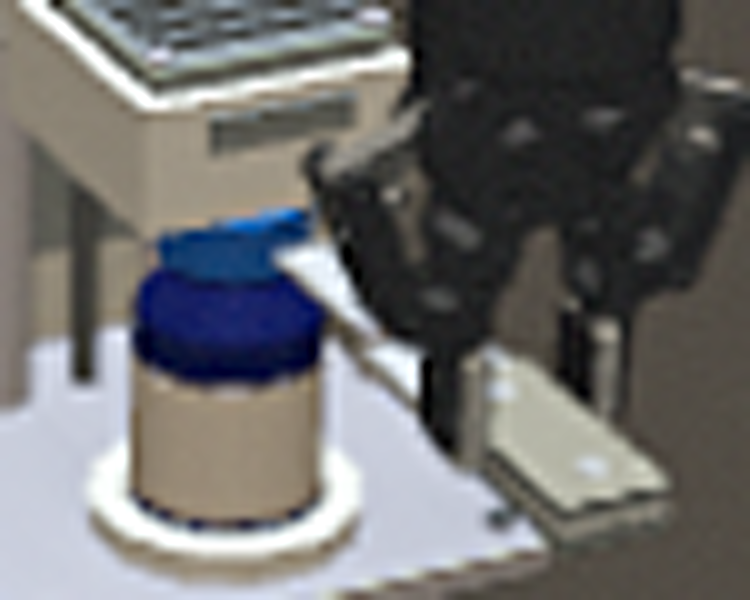

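Run:
```python
from h import *
s=grab_frame('side')
a=np.radians(99.3);u=np.array([np.cos(a),np.sin(a),0]);n=np.array([u[1],-u[0],0]);H=np.array([551.86,193.86,0])
z=np.array([0,0,1.])
L=[("BL",H-45*n+134*z),("BR",H+45*n+134*z),("TL",H-45*n+176*z),("TR",H+45*n+176*z),("lab L",H+30*u-31*n+50*z),("lab R",H+30*u+31*n+50*z),("cap L",H+30*u-24*n+120*z),("plate FR",H-25*u+90*n+12*z),("plate FL",H-25*u-90*n+12*z)]
q=proj(s,[x for _,x in L])
for (k,_),v in zip(L,q): print(k,v,(v-[260,130]+.4)*10)
```

```text
BL [274.674 153.267] [150.745 236.665]
BR [301.05  147.891] [414.497 182.909]
TL [274.856 140.456] [152.555 108.563]
TR [301.587 135.318] [419.872  57.183]
lab L [274.122 172.755] [145.221 431.552]
lab R [291.624 168.88 ] [320.24  392.796]
cap L [276.446 152.197] [168.463 225.97 ]
plate FR [315.702 183.177] [561.017 535.774]
plate FL [264.525 195.423] [ 49.25  658.228]
```

```bash
python3 -m creep '[[0,0,0,4,0,-0.5,1],[0,0,0,4,0,-0.3,1],[0,0,0,4,0,-0.3,1],[0,0,0,2,0,-0.2,1],[0,0,0,0,0,0,1],[0,0,0,0,0,0,1]]';python3 - <<'E'
from h import *
for i in range(2): grab_frame('side'); s=sense(); print(s["eef_pos"],np.degrees(s["tcp_rot"]),s["contact_force"])
a=np.radians(99.3);u=np.array([np.cos(a),np.sin(a)]);n=np.array([u[1],-u[0]]);d=np.array([551.86,193.86])-s["eef_pos"][:2]
print("to contact",d@u-64.4,"lat",d@n)
E
```

```text
clock: 15.23
eef_pos: [572.8, 63.9, 300.7]
tcp_rot: [-3.141, -0.001, 1.732]
contact_force: [0.1, -0.9, -0.8]
opening: 0.384
[572.821  63.823 300.665] [-179.967   -0.041   99.216] [ 0.354  0.118 -2.048]
[572.82   63.678 300.648] [-179.964   -0.04    99.206] [ 0.61   1.104 -1.549]
to contact 67.45816689064179 lat 0.35362732623693366
```

```bash
python3 -m creep '[[0,0,-0.002,1,0.3,0.8,1],[0,0,0,1,0,0.2,1],[0,0,0,0,0,0,1],[0,0,0,0,0,0,1]]';python3 - <<'E'
from h import *
for i in range(2): grab_frame('side'); s=sense(); print(s["eef_pos"],np.degrees(s["tcp_rot"]),s["contact_force"])
a=np.radians(99.3);u=np.array([np.cos(a),np.sin(a)]);n=np.array([u[1],-u[0]]);d=np.array([551.86,193.86])-s["eef_pos"][:2]
print("to contact",d@u-64.4,"lat",d@n)
E
```

```text
clock: 15.67
eef_pos: [572.8, 65.6, 299.5]
tcp_rot: [-3.141, -0.001, 1.733]
contact_force: [0.3, -0.1, -1.8]
opening: 0.389
[572.842  65.602 299.477] [-179.961   -0.034   99.315] [-0.153  0.167 -1.136]
[572.844  65.613 299.51 ] [-179.965   -0.036   99.315] [-0.1   -0.779 -1.416]
to contact 65.55204093682437 lat 0.01727222195092344
```

```bash
python3 -m creep '[[0,0,0,2.5,0,0,1],[0,0,0,2.5,0,0,1],[0,0,0,2.5,0,0,1],[0,0,0,2.5,0,0,1],[0,0,0,0,0,0,1]]';python3 - <<'E'
from h import *
for i in range(2): grab_frame('side'); s=sense(); print(s["eef_pos"],np.degrees(s["tcp_rot"]),s["contact_force"])
a=np.radians(99.3);u=np.array([np.cos(a),np.sin(a)]);n=np.array([u[1],-u[0]]);d=np.array([551.86,193.86])-s["eef_pos"][:2]
print("to contact",d@u-64.4,"lat",d@n)
E
```

```text
clock: 16.18
eef_pos: [571.1, 76.4, 299.5]
tcp_rot: [-3.141, -0.001, 1.733]
contact_force: [-0.4, 0.0, -0.4]
opening: 0.387
[571.104  76.22  299.53 ] [-179.966   -0.036   99.293] [ 0.675  0.536 -1.351]
[571.141  76.06  299.539] [-179.967   -0.031   99.293] [-0.1    0.419 -1.434]
to contact 54.967838675923375 lat 0.009533438044283542
```

Stable. The tip should be about 5 mm under the head. A quick look before I go on.

```bash
python3 -m creep '[[0,0,0,2.5,0,0,1],[0,0,0,2.5,0,0,1],[0,0,0,2.5,0,0,1],[0,0,0,2.5,0,0,1],[0,0,0,0,0,0,1]]';python3 - <<'E'
from h import *
s=sense(); print(s["eef_pos"],np.degrees(s["tcp_rot"]),s["contact_force"],s["wrist_torque"])
a=np.radians(99.3);u=np.array([np.cos(a),np.sin(a)]);n=np.array([u[1],-u[0]]);d=np.array([551.86,193.86])-s["eef_pos"][:2]
print("to contact",d@u-64.4,"lat",d@n)
f=grab_frame('side')
cv2.imwrite('pics/s19.png',cv2.resize(f['color'][130:190,260:335,::-1],None,fx=10,fy=10,interpolation=cv2.INTER_CUBIC))
E
```

```text
clock: 16.7
eef_pos: [569.4, 86.8, 299.6]
tcp_rot: [-3.141, -0.001, 1.733]
contact_force: [-0.3, 1.1, -1.1]
opening: 0.388
[569.382  86.797 299.567] [-179.97    -0.033   99.273] [-0.349  1.096 -1.128] [ 0.025 -0.007 -0.013]
to contact 44.08735185488335 lat 0.01055124335221124
```

View pics/s19.png

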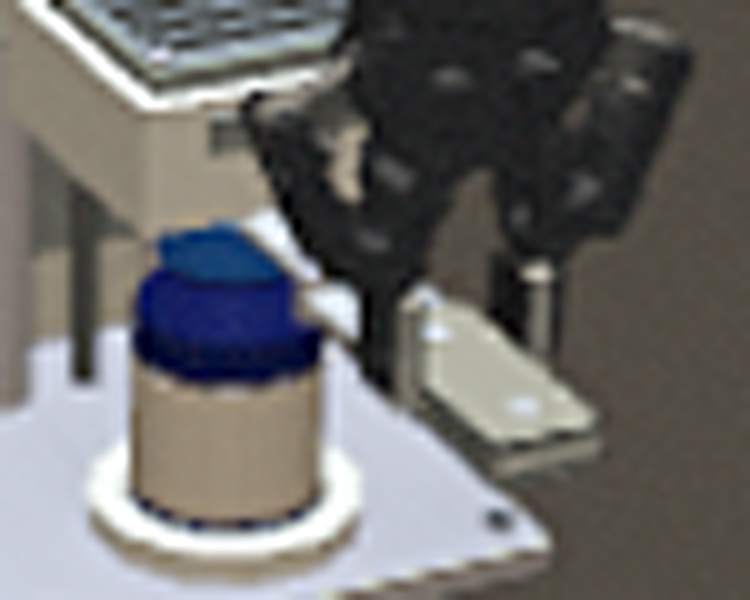

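```bash
for i in 1; do :; done; python3 -m creep '[[0,0,0,2.5,0,0,1],[0,0,0,2.5,0,0,1],[0,0,0,2.5,0,0,1],[0,0,0,2.5,0,0,1],[0,0,0,2.5,0,0,1],[0,0,0,0,0,0,1]]';python3 - <<'E'
from h import *
s=sense(); print(s["eef_pos"],np.degrees(s["tcp_rot"]),s["contact_force"],s["wrist_torque"])
a=np.radians(99.3);u=np.array([np.cos(a),np.sin(a)]);n=np.array([u[1],-u[0]]);d=np.array([551.86,193.86])-s["eef_pos"][:2]
print("to contact",d@u-64.4,"lat",d@n)
E
```

```text
clock: 17.25
eef_pos: [567.2, 100.2, 299.6]
tcp_rot: [-3.141, -0.0, 1.733]
contact_force: [-0.0, -1.1, -0.9]
opening: 0.385
[567.176 100.235 299.573] [-179.971   -0.027   99.272] [-0.046 -1.054 -0.911] [-0.018  0.001  0.059]
to contact 30.469388902730913 lat 0.015068779561957584
```

```bash
python3 -m creep '[[0,0,0,2.5,0,0,1],[0,0,0,2.5,0,0,1],[0,0,0,2.5,0,0,1],[0,0,0,2.5,0,0,1],[0,0,0,0,0,0,1]]';python3 - <<'E'
from h import *
s=sense(); print(s["eef_pos"],np.degrees(s["tcp_rot"]),s["contact_force"],s["wrist_torque"])
a=np.radians(99.3);u=np.array([np.cos(a),np.sin(a)]);n=np.array([u[1],-u[0]]);d=np.array([551.86,193.86])-s["eef_pos"][:2]
print("to contact",d@u-64.4,"lat",d@n)
E
```

```text
clock: 17.67
eef_pos: [565.4, 111.3, 299.6]
tcp_rot: [-3.141, -0.0, 1.733]
contact_force: [0.4, 0.2, -1.8]
opening: 0.385
[565.389 111.266 299.55 ] [-179.969   -0.026   99.279] [ 0.415  0.187 -1.805] [-0.027 -0.006 -0.021]
to contact 19.294494097351034 lat -0.003505546224557076
```

```bash
python3 -m creep '[[0,0,0,2,0,0,1],[0,0,0,2,0,0,1],[0,0,0,2,0,0,1],[0,0,0,2,0,0,1],[0,0,0,0,0,0,1],[0,0,0,0,0,0,1]]';python3 - <<'E'
from h import *
s=sense(); print(s["eef_pos"],np.degrees(s["tcp_rot"]),s["contact_force"],s["wrist_torque"])
a=np.radians(99.3);u=np.array([np.cos(a),np.sin(a)]);n=np.array([u[1],-u[0]]);d=np.array([551.86,193.86])-s["eef_pos"][:2]
print("to contact",d@u-64.4,"lat",d@n)
f=grab_frame('side')
cv2.imwrite('pics/s20.png',cv2.resize(f['color'][130:190,260:335,::-1],None,fx=10,fy=10,interpolation=cv2.INTER_CUBIC))
E
```

```text
clock: 18.17
eef_pos: [563.9, 120.2, 299.6]
tcp_rot: [-3.141, -0.0, 1.733]
contact_force: [0.4, 0.1, -1.0]
opening: 0.381
[563.923 120.155 299.571] [-179.969   -0.025   99.289] [ 0.415  0.078 -0.989] [-0.033 -0.032  0.025]
to contact 10.285981545518936 lat 0.006852442377203196
```

View pics/s20.png

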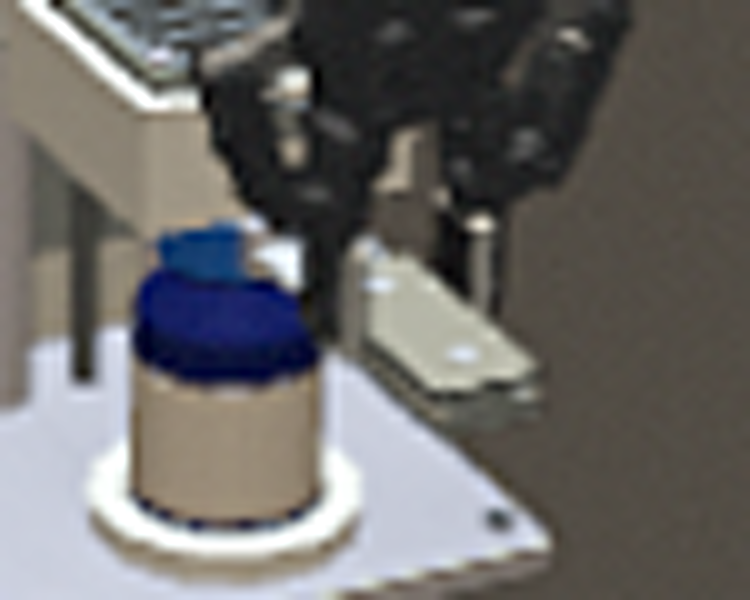

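The bottle hasn't moved and the collar is about 10 mm from the face. I'll feel forward in small steps.

```bash
python3 -m creep '[[0,0,0,1.2,0,0,1],[0,0,0,1.2,0,0,1],[0,0,0,1.2,0,0,1],[0,0,0,1.2,0,0,1]]'; python3 -m creep '[[0,0,0,1,0,0,1],[0,0,0,1,0,0,1]]'
```

```text
clock: 18.55
eef_pos: [563.1, 124.9, 299.6]
tcp_rot: [-3.141, -0.0, 1.732]
contact_force: [0.2, -0.6, -1.5]
opening: 0.384
clock: 18.72
eef_pos: [562.8, 127.1, 299.5]
tcp_rot: [-3.141, -0.0, 1.732]
contact_force: [-0.2, 0.0, -0.8]
opening: 0.388
```

```bash
python3 -m creep '[[0,0,0,0.8,0,0,1],[0,0,0,0.8,0,0,1]]'; python3 -m creep '[[0,0,0,0.8,0,0,1],[0,0,0,0.8,0,0,1]]'
```

```text
clock: 18.88
eef_pos: [562.5, 128.9, 299.6]
tcp_rot: [-3.141, -0.0, 1.732]
contact_force: [-0.3, 0.1, -1.1]
opening: 0.388
clock: 19.05
eef_pos: [562.2, 130.5, 299.6]
tcp_rot: [-3.141, 0.0, 1.733]
contact_force: [1.2, -6.3, -0.6]
opening: 0.381
```

```bash
python3 -m creep '[[0,0,0,0.4,0,0,1]]'; python3 -m creep '[[0,0,0,0,0,0,1]]';python3 - <<'E'
from h import *
s=sense(); print(s["eef_pos"],np.degrees(s["tcp_rot"]),s["contact_force"],s["wrist_torque"])
f=grab_frame('side')
cv2.imwrite('pics/s21.png',cv2.resize(f['color'][130:190,260:335,::-1],None,fx=10,fy=10,interpolation=cv2.INTER_CUBIC))
E
```

```text
clock: 19.13
eef_pos: [562.2, 130.7, 299.6]
tcp_rot: [-3.141, 0.001, 1.733]
contact_force: [0.5, -5.3, -1.3]
opening: 0.384
clock: 19.22
eef_pos: [562.2, 130.6, 299.6]
tcp_rot: [-3.141, 0.001, 1.733]
contact_force: [-0.4, -0.5, -0.7]
opening: 0.385
[562.242 130.578 299.598] [-179.969    0.071   99.291] [-0.439 -0.519 -0.65 ] [ 0.027 -0.022  0.04 ]
```

View pics/s21.png

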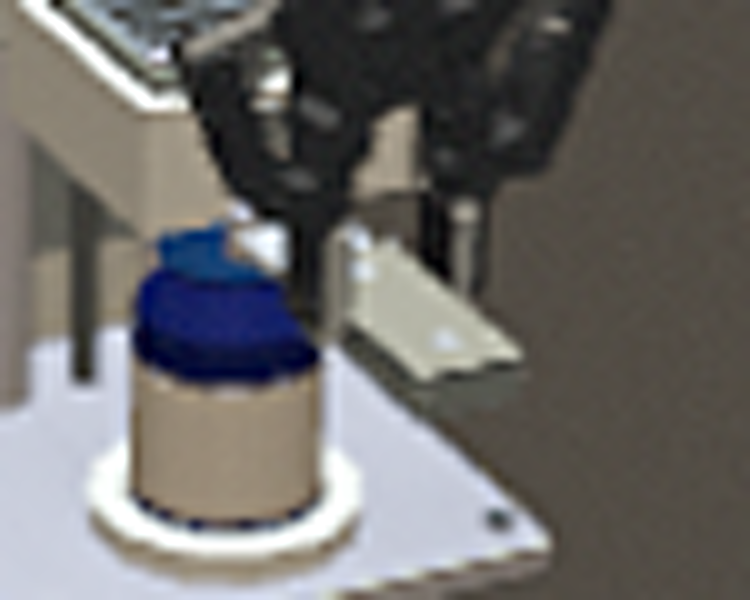

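```bash
python3 -m creep '[[0,0,0,0.8,0,0,1],[0,0,0,0.8,0,0,1]]'; python3 -m creep '[[0,0,0,1.2,0,0,1]]'; python3 -m creep '[[0,0,0,0,0,0,1]]'
```

```text
clock: 19.43
eef_pos: [562.2, 131.1, 299.5]
tcp_rot: [-3.141, 0.004, 1.733]
contact_force: [1.5, -6.6, -0.9]
opening: 0.384
clock: 19.52
eef_pos: [562.1, 131.4, 299.6]
tcp_rot: [-3.141, 0.005, 1.734]
contact_force: [1.1, -10.6, -0.7]
opening: 0.388
clock: 19.6
eef_pos: [562.2, 131.2, 299.6]
tcp_rot: [-3.141, 0.006, 1.733]
contact_force: [-1.0, -0.2, -1.1]
opening: 0.382
```

```bash
python3 -m creep '[[0,0,0,0,0,0,0.62],[0,0,0,0,0,0,0.6],[0,0,0,0,0,0,0.58],[0,0,0,0,0,0,0.56],[0,0,0,0,0,0,0.53],[0,0,0,0,0,0,0.5],[0,0,0,0,0,0,0.45],[0,0,0,0,0,0,0.4],[0,0,0,0,0,0,0.4]]' 20;python3 - <<'E'
from h import *
s=sense(); print(s["eef_pos"],s["contact_force"],s["wrist_torque"])
f=grab_frame('side')
cv2.imwrite('pics/s22.png',cv2.resize(f['color'][130:190,260:335,::-1],None,fx=10,fy=10,interpolation=cv2.INTER_CUBIC))
E
```

```text
clock: 20.35
eef_pos: [562.3, 132.3, 300.1]
tcp_rot: [3.141, 0.004, 1.733]
contact_force: [0.2, -0.3, 0.3]
opening: 0.604
[562.294 132.307 300.132] [ 0.217 -0.313  0.315] [-0.027  0.026  0.028]
```

View pics/s22.png

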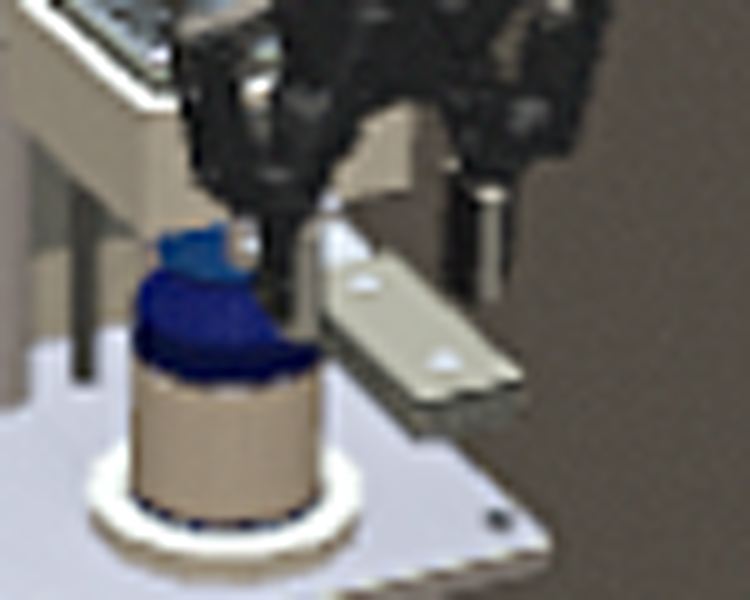

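Released; the gauge droops slightly and the bottle is undisturbed. Withdrawing straight up, then away.

```bash
python3 -m creep '[[0,0,0,0,0,0,0.3],[0,0,0,0,0,0,0.3],[0,0,0,-0.5,0,-5,0.3],[0,0,0,-1,0,-10,0.3],[0,0,0,-1,0,-15,0.3],[0,0,0,-1,0,-20,0.3],[0,0,0,-2,0,-20,0.3],[0,0,0,-10,0,-15,0.3],[0,0,0,-25,0,-5,0.3],[0,0,0,-35,0,0,0.3]]'; python3 -m creep '[[0,0,0,-35,5,0,0.3],[0,0,0,-35,5,0,0.3],[0,0,0,-35,5,0,0.3],[0,0,0,-35,0,0,0.3],[0,0,0,-20,0,0,0.3],[0,0,0,0,0,0,0.3],[0,0,0,0,0,0,0.3]]';python3 - <<'E'
from h import *
s=sense(); print(s["eef_pos"])
f=grab_frame('side')
cv2.imwrite('pics/s23.png',cv2.resize(f['color'][120:200,250:350,::-1],None,fx=7,fy=7,interpolation=cv2.INTER_CUBIC))
cv2.imwrite('pics/s23f.png',f['color'][:,:,::-1])
f=grab_frame('top')
cv2.imwrite('pics/t23.png',f['color'][:,:,::-1])
E
```

```text
clock: 21.23
eef_pos: [574.1, 60.2, 399.6]
tcp_rot: [3.14, 0.002, 1.739]
contact_force: [1.1, 0.6, -0.1]
opening: 0.701
clock: 21.82
eef_pos: [617.2, -108.1, 410.2]
tcp_rot: [3.13, 0.007, 1.736]
contact_force: [0.0, 0.4, 0.1]
opening: 0.698
[ 617.224 -108.083  410.224]
```

View pics/s23.png

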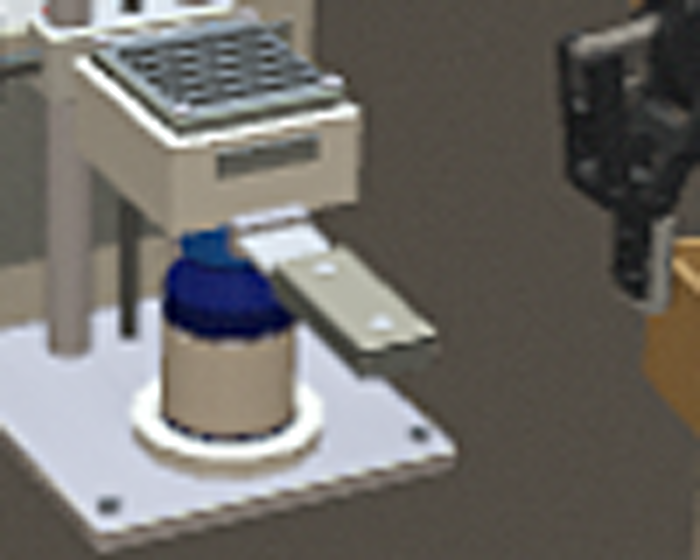

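View pics/t23.png

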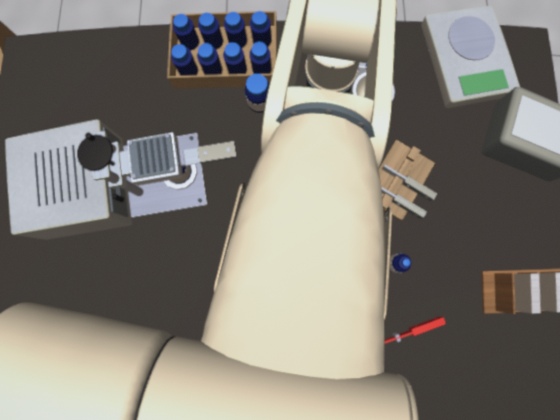

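View pics/s23f.png

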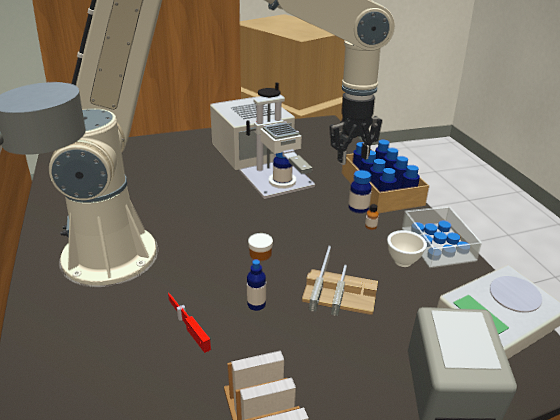

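Run:
```python
from h import *
f=grab_frame('top')
cv2.imwrite('pics/t24.png',cv2.resize(f['color'][115:215,120:245,::-1],None,fx=6,fy=6,interpolation=cv2.INTER_CUBIC))
T=f["color"][130:175,195:245].astype(int); m=((T.max(2)>140)&(T[:,:,0]-T[:,:,2]>5)).astype(np.uint8)
n_,l,st,c=cv2.connectedComponentsWithStats(m); i=1+st[1:,4].argmax(); ys,xs=np.where(l==i)
for z in (135,):
    Q=onz(f,np.c_[xs+195,ys+130],z)[:,:2]; R=cv2.minAreaRect(Q.astype(np.float32)); print(st[i],R)
    c=np.array(R[0])
T=np.array([[395,338],[372,168]])/4+[80,90]-.375
P=onz(f,T,176)[:,:2]; Hm=P.mean(0); a=np.radians(99.3);u=np.array([np.cos(a),np.sin(a)]);n=np.array([u[1],-u[0]])
print("grip centre rel head front mid: along, lat",(c-Hm)@u,(c-Hm)@n)
```

```text
[  4  11  37  21 494] ((562.7752075195312, 116.58064270019531), (33.46509552001953, 78.03079223632812), 9.423314094543457)
grip centre rel head front mid: along, lat -81.04155180664428 -0.8300895564121039
```

View pics/t24.png

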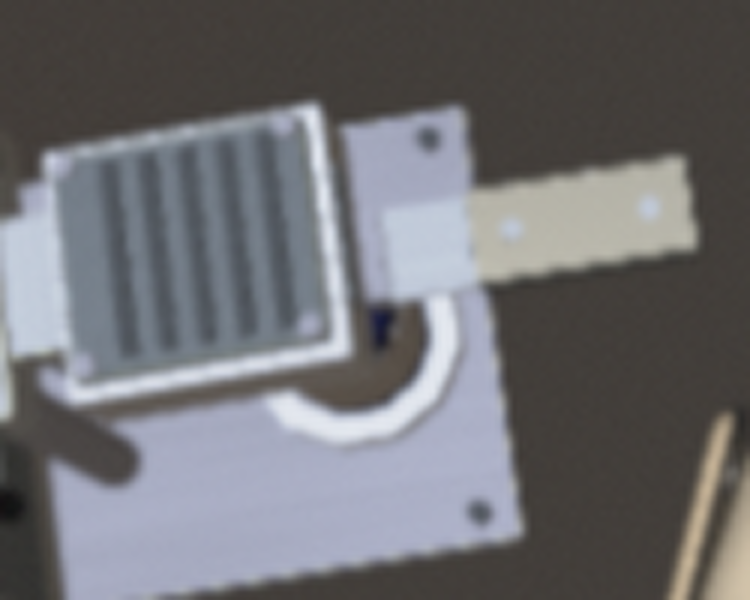

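```bash
python3 -c "
from rig import job,sense
print(sense()['clock']); job.sign_off()"
```

```text
21.9667
the job is handed in; nothing more can be done
```

The collared gauge is in the gap with its collar against the sealing head, released, and the job was handed in at about 22 s of the 58 s allowed.

I lifted it from the far rack slot, stood it on its edge on the counter, let go and tipped it flat. I then took it again across the 34 mm flat of the grip. The blade went in level and square, and a hard stop of 6 to 11 N came within about 0.5 mm of the position I had calculated for the head's front face. I let go slowly and drew the arm up and away, so nothing is touching it.

**Last checks (top view):**
- **Square:** the gauge's yaw is 99.4°, against about 99.3° for the sealer.
- **Centred:** the grip is about 0.8 mm off the head's middle.
- **Seated:** the grip's centre is 81 mm in front of the face. With the collar touching it should be 80 mm, and the difference is within camera error.

In the side view the gauge droops slightly, as the task said it would, and I could see no movement of the bottle or the other things.

**Disagreements:**
- The two cameras differed by 2 to 4 mm, which fits their stated accuracy, so I checked the centring against the gauge's known place in the gripper.
- The visible rim of the head measured about 176 mm high rather than 186 mm; I used 176 mm.
- On the last push the tool crept about 0.6 mm after first contact, probably a small slip in the grip.

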